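Clamp a repaired book in a small wing-nut press

TASK

Slide the book along its lane until it is fully home against the fence of the press, then screw the wing nut down (clockwise from above) in short turns until the rubber foot meets the book, and give it about an eighth of a turn more: snug, but not so tight that the book is crushed. Handle the book gently, do not lean on the two guide rods beside the nut, leave the other pieces on the counter where they are, and let go at the end.

Things in the scene. Friction and masses are not known exactly. Their poses are not given: they have to be found in the camera images.
- press: Book press: wooden base board, 285 x 150 mm, fixed; its deck is 18 mm above the table. Origin: on the table, under the axis of the upright 8 mm stud; x points from the open front of the book lane to the fence, z up. The board runs from x = -235 to +50 mm. Two low rails (x = -205 to -45 mm, inner faces at y = +-58 mm, tops 28 mm above the table) form the lane.
- fence (a point): Foot of the fence's front face, mid-lane, on the deck (45 mm in front of the stud axis); axes as the press. The fence is a wooden strip across the board, 30 mm high, that stops the book.
- rods: The two fixed upright steel guide rods of the press, 10 mm thick, at x = 0, y = +-42 mm in the press frame, either side of the stud; their tops are 140 mm above the table. Origin and axes coincide with those of the press.
- bar: Steel clamp bar, 12 mm thick, that the nut moves straight down stud and rods; carries nut and foot. Origin: on the stud axis at its underside; axes as the press. A cross piece (x +-17, y +-54 mm) and an arm 34 mm wide reaching to x = -103 mm.
- bar_over_foot (a point): Top face of the bar's arm above the foot, 80 mm in front of the stud axis. The rubber foot (28 mm across, sprung, 16 N/mm) hangs below; its lower face is 30 to 37.5 mm under this point: its stem is screwed out by an amount that differs each time and is not measured.
- nut: Brass wing nut on the bar. Origin: stud axis, bar's top face; x along the wings, z up. Two upright wings 9 mm thick, 8 to 27 mm either side of the axis, 12 to 40 mm above the origin; between them hub and stud end reach 24 mm at most. Clockwise from above lowers it with the bar, 20 mm a turn; it starts 0.8 to 4.1 rad before the foot meets the book. Stays where left.
- wings_top (a point): On the nut's axis, level with the wing tops. Turning takes a steady 0.2 N m or so while the foot is free; then the moment grows by 0.0032 N m per N of clamping force. An eighth of a turn past first touch gives about 35 N; 12 to 50 N is snug, more is too tight.
- book: Closed leather-bound book lying flat on the deck in the lane: 120 mm (x) x 110 mm (y) x 28 mm thick, 0.3 to 0.6 kg, loose. Origin: centre of its underside, x along the lane towards the fence. It starts 25 to 50 mm short of the fence; home, its centre is 60 mm in front of the fence. Push it at its front edge.
- bowl: Small copper bowl 90 mm across, 45 mm high, standing beside the press, to be left alone. Origin: centre of its underside.
- candlestick: Short brass candlestick, foot 64 mm across, 85 mm high, beside the press, to be left alone. Origin: centre of its underside.
- casket: Small light wooden casket 60 x 80 x 40 mm high, beside the press, to be left alone. Origin: centre of its underside.
There are look-alikes about, which are no part of the job. Of the things like the book, leave any that is green or red; of the rest the smaller one is meant.

How it is judged:
By the outcome, as a careful person would: the job done as asked, in the order asked, and still so for the second after the job is handed in, with the robot touching nothing.
It also fails if it takes over 72 s, if anything falls off the work surface, if the arm or the gripper's body presses on something with over 40 N, if the wrist force passes 120 N, or if a joint passes its speed limit or range.

ROBOT

A 6-joint arm with a two-finger parallel gripper is mounted at the origin on the work surface. World frame = base frame: x ahead of the robot, y to its left, z up, the work surface at z = 0. Lengths are in m, angles in rad, forces in N, time in s.
With the tool pointing down it reaches from about 0.4 to 0.825 m from the base axis. Payload 7 kg.
Tool frame: the origin (TCP) lies between the finger pads; the fingertips stand 11 mm ahead of it and the grasp point (between the pads) lies 8 mm behind it; x points along the fingers, z is the direction in which the jaws open and shut, and the axes are right-handed (so a half turn about x gives the same grasp; the last joint's range is limited). The gripper opens to 88 mm and grips with 3 to 60 N. Pads are 19 mm wide; open, the fingers measure 130 mm over their backs; the gripper's body (78 mm by 193 mm) begins 47 mm behind the grasp point.
Start: joints at [1.423, 0.359, 0.012, 0, -1.224, -0.288], TCP at [0.285, 0.612, 0.238] pointing down, gripper open.
Joint ranges: [-3.07, 3.07], [-1.43, 2.12], [-1.02, 1.25], [-3.03, 1.67], [-3.05, -0], [-3.03, 3.03]. Speed limits (rad/s): [2.39, 2.39, 3.01, 3.14, 3.14, 3.14].

INTERFACE

Orientations are given as [roll, pitch, yaw] about the fixed x, y, z axes, in that order (R = Rz(yaw) Ry(pitch) Rx(roll)).
In Python, from station import arm gives the robot as it stands.
- The arm moves only by the tool jog_arm, never from a script. Its argument "motion" is a list of rows, each an object of numbers: "dx", "dy", "dz": the shift along the tool's x, y, z in m; "twist": the turn about the tool's x in degrees. In form: [{"dx": .., "dy": .., "dz": .., "twist": ..}, ...]. A call has 1 to 20 rows; each row is the pose to reach, as a shift and turn from the pose commanded when the call began, along the tool's axes at that moment; what a row does not reach only later rows make up. A row lasts 1/12 s, in which the tool goes at most 41.7 mm and 7.16 degrees, less where a joint would pass 70% of its speed; a pose out of reach is approached as far as the arm can. A call with a gripper value outside its range is refused whole. "gripper" is the finger opening in m, from 0 to 0.0876, set as the call begins (left out, the last holds). The fingers move at their own pace and stop on an object; "newtons" is the grip in N (left out, the last holds). Time passes only in rows, so rows that repeat a pose let the fingers close. It gives the time, the measured TCP pose, the force and the opening at its end, in the units of the state.
- arm.get_state(): the state, without advancing time (a new reading comes with each control period).
- arm.grab_frame(name): name is "side" or "top" or "wrist"; returns the picture (384x512x3 uint8, red, green, blue); there is no depth.
- arm.camera_model(name): a dict with "camera_matrix" (3x3 intrinsics, pixels), "eye" and "attitude" of the camera in the world. Camera axes: x right, y down, z forward; pixel columns grow to the right and rows downward; lengths in m; the calibration is good to about 2 mm. A picture is of the moment at which its call begins: read the wrist's pose just before it. camera_model takes no time and is no camera call; for the wrist camera it gives the pose at the moment of the call.
- arm.job_done(): hands the job in, once; it reports no verdict.
The state is a dict: "t": time; "q": joint angles; "qd": joint speeds; "joint_efforts": joint torques, N m; "eef_pos": TCP position; "ee_rot": TCP orientation; "force": force on the tool from outside, world axes, zero at the start; "moment": the same for the moment, N m; "width": finger opening in m.
Only numpy, scipy, OpenCV 4.12 (cv2) and the standard library are available. Lean on these libraries where they do the work, as an engineer would, in place of code of your own. Each camera call takes 0.05 s, during which the arm holds its last target.

## Working session

There is one attempt and no reset: what is moved stays moved. The work goes in short steps, Python scripts to look and compute and a tool call to move; the robot and the scene stay as the last step left them, time stands still between calls to the robot, and variables do not carry over. Pictures are saved under pics/ and viewed, and the job is handed in when it is done.

Besides the shell and the picture viewer there is one more tool, called after "Request:" as name([rows], argument=value, ...), one row to a line, values as JSON. jog_arm: Moves the arm, as the interface text tells. Its arguments: {"type":"object","properties":{"motion":{"type":"array"},"gripper":{"type":"number"},"newtons":{"type":"number"}},"required":["motion"]}

```bash
ls; mkdir -p pics; python3 - <<'E'
from station import arm
import cv2
s=arm.get_state();print(s)
for n in ["side","top","wrist"]:
    f=arm.grab_frame(n);m=arm.camera_model(n);print(n,m)
    cv2.imwrite(f"pics/{n}0.png",f[:,:,::-1])
E
```

```text
pics
{'t': 0.0, 'q': array([ 1.42311617e+00,  3.59370045e-01,  1.10406361e-02, -3.40106354e-04,
       -1.22411390e+00, -2.88088486e-01]), 'qd': array([ 0.00074535, -0.00086021,  0.00192198,  0.00194809,  0.00027977,
       -0.0007582 ]), 'joint_efforts': array([-3.92526545e-04, -5.82717705e+01,  2.93058264e+01,  6.99741304e+00,
        6.99909084e-03, -1.47222440e-04]), 'eef_pos': array([0.28475483, 0.61146058, 0.23662745]), 'ee_rot': array([ 0.09637286,  1.56911859, -1.91030793]), 'force': array([-0.05813677, -0.32704832, -0.40096638]), 'moment': array([0.06539073, 0.01976634, 0.00554768]), 'width': 0.08753205076496588}
side {'camera_matrix': array([[366.77761633,   0.        , 253.03480317],
       [  0.        , 366.77761633, 190.09114628],
       [  0.        ,   0.        ,   1.        ]]), 'eye': array([ 0.23912741, -0.69705213,  0.69862435]), 'attitude': array([-2.20702758, -0.00887644, -0.34893598])}
top {'camera_matrix': array([[350.43486255,   0.        , 258.5672199 ],
       [  0.        , 350.43486255, 199.68174793],
       [  0.        ,   0.        ,   1.        ]]), 'eye': array([0.44156146, 0.0279516 , 0.88319975]), 'attitude': array([-3.04992463, -0.01614807, -1.57225709])}
wrist {'camera_matrix': array([[288.58151569,   0.        , 255.05860561],
       [  0.        , 288.58151569, 192.98433785],
       [  0.        ,   0.        ,   1.        ]]), 'eye': array([0.3528445 , 0.58020971, 0.38441224]), 'attitude': array([ 2.86022659e+00, -1.35856785e-03, -2.00851110e+00])}
```

View pics/top0.png

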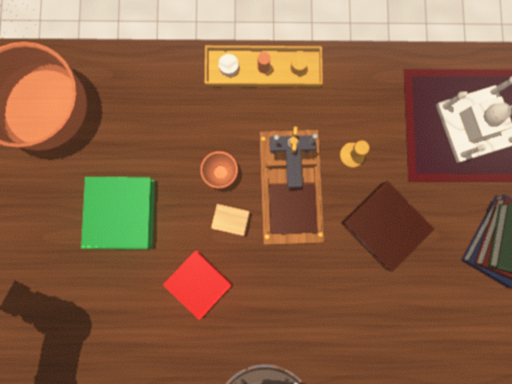

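View pics/side0.png

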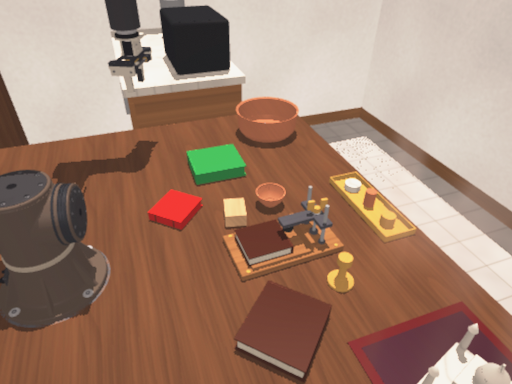

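View pics/wrist0.png

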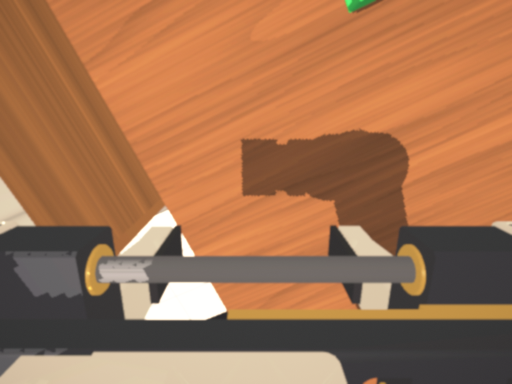

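Book-like things in the top view: green (119,213), red (198,285), large brown (388,226) and smaller brown in the press lane (293,207). Leaving green and red aside, I choose the smaller brown one, in the lane. I'll check it in a crop.

```bash
python3 - <<'E'
import cv2
f=cv2.imread("pics/top0.png")[115:255,240:380];cv2.imwrite("pics/topc.png",cv2.resize(f,None,fx=4.2,fy=4.2,interpolation=cv2.INTER_CUBIC))
f=cv2.imread("pics/side0.png")[170:300,210:370];cv2.imwrite("pics/sidec.png",cv2.resize(f,None,fx=4.5,fy=4.5,interpolation=cv2.INTER_CUBIC))
E
```

```text
(no output)
```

View pics/topc.png

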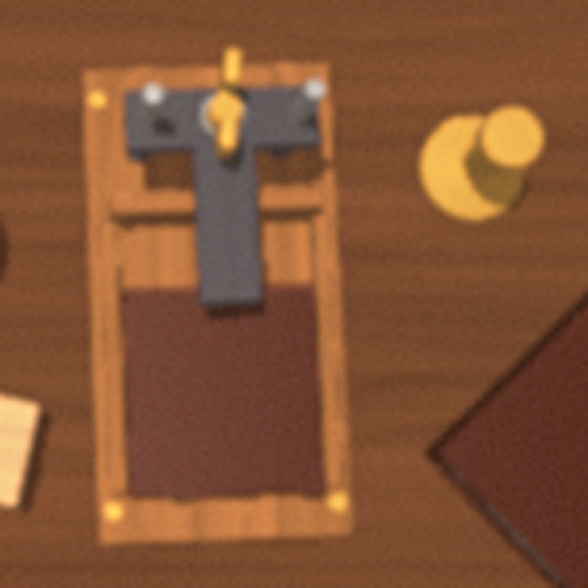

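View pics/sidec.png

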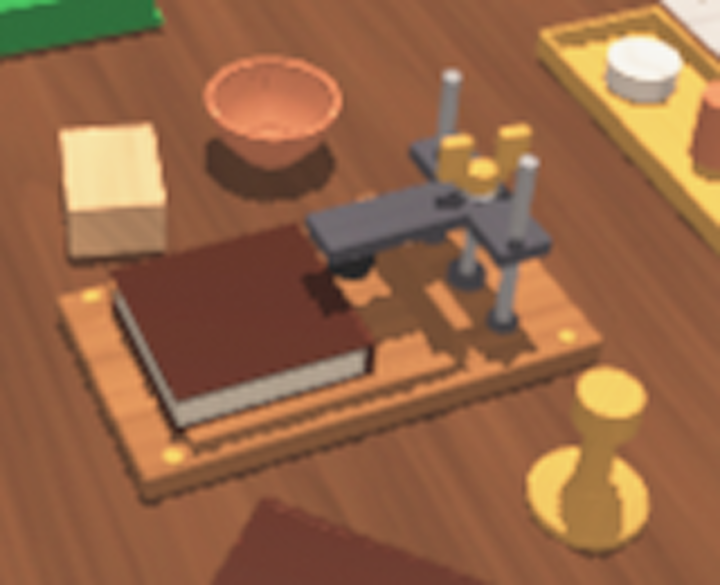

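```bash
cat > h.py <<'E'
import numpy as np
from scipy.spatial.transform import Rotation as Ro
from scipy.optimize import least_squares
def cam(m): return np.array(m["camera_matrix"]),np.array(m["eye"]),Ro.from_euler('xyz',m["attitude"]).as_matrix()
def proj(m,P):
    K,e,R=cam(m);p=(np.atleast_2d(P)-e)@R@K.T;return p[:,:2]/p[:,2:]
def ray(m,uv,z):
    K,e,R=cam(m);d=R@np.linalg.inv(K)@[uv[0],uv[1],1];return e+d*(z-e[2])/d[2]
def P2W(p,L):
    L=np.atleast_2d(L);c,s=np.cos(p[2]),np.sin(p[2]);return np.c_[p[0]+c*L[:,0]-s*L[:,1],p[1]+s*L[:,0]+c*L[:,1],L[:,2]]
E
python3 - <<'E'
from h import *
from station import arm
mt=arm.camera_model("top");ms=arm.camera_model("side")
c=lambda x,y:(x/4.2+240-.4,y/4.2+115-.4)
cs=lambda x,y:(x/4.5+210-.4,y/4.5+170-.4)
L=np.array([[-.235,.075,.018],[-.235,-.075,.018],[.05,.075,.018],[.05,-.075,.018],[0,.042,.14],[0,-.042,.14]])
T=np.array([c(102,543),c(352,535),c(84,70),c(328,64),c(152,94),c(315,88)])
S=np.array([cs(62,300),cs(150,488),cs(0,0),cs(602,337),cs(452,76),cs(528,162)])
def r(p,full=0):
    a=proj(mt,P2W(p,L))-T;b=np.delete(proj(ms,P2W(p,L))-S,2,0)
    return np.r_[a.ravel(),b.ravel()]
o=least_squares(r,[.6,0,0],loss='soft_l1');p=o.x;print(p);print(r(p).reshape(-1,2).round(1))
Ti=least_squares(lambda p:(proj(mt,P2W(p,L))-T).ravel(),p);print('top only',Ti.x)
# book front edge / back edge at z=.046 top
inv=lambda w:(np.array([[np.cos(p[2]),np.sin(p[2])],[-np.sin(p[2]),np.cos(p[2])]])@(w[:2]-p[:2]))
for n,uv in dict(fl=c(127,497),fr=c(326,494),bl=c(124,290),br=c(312,284)).items(): print(n,inv(ray(mt,uv,.046)).round(4))
for n,uv in dict(fl=cs(113,276),fr=cs(180,403),br=cs(372,348),bl=cs(290,228)).items(): print('s',n,inv(ray(ms,uv,.046)).round(4))
for z in (.09,.1,.11,.12,.13):
  a=[inv(ray(mt,uv,z)) for uv in (c(233,48),c(228,150))];b=[inv(ray(ms,uv,z)) for uv in (cs(457,142),cs(514,130))]
  print(z,np.round(a,4).tolist(),np.round(b,4).tolist())
# bar arm end top edge z
for z in (.07,.08,.09,.1):
  print(z,[inv(ray(mt,uv,z)).round(4).tolist() for uv in (c(202,300),c(262,297))],[inv(ray(ms,uv,z)).round(4).tolist() for uv in (cs(306,216),cs(325,243))])
E
```

```text
[ 0.64862336 -0.06431884  0.04133927]
[[ 0.   0.6]
 [ 1.4 -0.1]
 [-0.7 -0.4]
 [ 0.4 -1.1]
 [ 0.3 -0.2]
 [ 0.1 -0.3]
 [-1.6 -0.3]
 [-1.  -1.2]
 [ 0.7  0.3]
 [-0.3  0.1]
 [-0.1 -0.2]]
top only [ 0.6480691  -0.06413166  0.0340189 ]
fl [-0.2073  0.0605]
fr [-0.2104 -0.0525]
bl [-0.089   0.0569]
br [-0.0899 -0.0515]
s fl [-0.2061  0.0519]
s fr [-0.207  -0.0539]
s br [-0.0936 -0.0556]
s bl [-0.0933  0.052 ]
0.09 [[0.0373, -0.0072], [-0.0199, -0.0015]] [[0.0094, 0.0406], [0.0473, 0.0381]]
0.1 [[0.0343, -0.0059], [-0.0222, -0.0002]] [[0.0021, 0.0298], [0.0394, 0.0274]]
0.11 [[0.0313, -0.0045], [-0.0245, 0.0011]] [[-0.0052, 0.0191], [0.0314, 0.0167]]
0.12 [[0.0282, -0.0032], [-0.0268, 0.0024]] [[-0.0125, 0.0083], [0.0235, 0.0059]]
0.13 [[0.0252, -0.0018], [-0.0291, 0.0037]] [[-0.0198, -0.0025], [0.0156, -0.0048]]
0.07 [[-0.0997, 0.0149], [-0.0994, -0.0187]] [[-0.0927, 0.0336], [-0.0928, 0.0083]]
0.08 [[-0.1009, 0.0159], [-0.1006, -0.0172]] [[-0.0981, 0.0233], [-0.0982, -0.0016]]
0.09 [[-0.1022, 0.017], [-0.1019, -0.0158]] [[-0.1036, 0.013], [-0.1036, -0.0116]]
0.1 [[-0.1035, 0.018], [-0.1032, -0.0143]] [[-0.109, 0.0027], [-0.1091, -0.0215]]
```

```bash
cat >> h.py <<'E'
def plan(s,target,jawang):
    "shift in tool axes + twist deg (both equivalents) so that tool z is at world angle jawang"
    R=Ro.from_euler('xyz',s["ee_rot"]).as_matrix()
    d=R.T@(np.array(target)-s["eef_pos"])
    z=R[:,2];a=np.arctan2(z[1],z[0])
    # tool x is down: positive twist about down = clockwise from above
    t=-(jawang-a);t=(t+np.pi/2)%np.pi-np.pi/2
    return d.round(4),np.degrees(t).round(2),'jaw now',np.degrees(a).round(2)
def show():
    from station import arm
    s=arm.get_state();R=Ro.from_euler('xyz',s["ee_rot"]).as_matrix()
    print('t',s['t'],'pos',s['eef_pos'].round(4),'q6',s['q'][5].round(3),'jaw',np.degrees(np.arctan2(R[1,2],R[0,2])).round(2),'F',s['force'].round(2),'M',s['moment'].round(3),'w',round(s['width'],4),'xax',R[:,0].round(3))
    return s
E
python3 - <<'E'
from h import *
s=show()
print(Ro.from_euler('xyz',s["ee_rot"]).as_matrix().round(3))
print(plan(s,[.52,.1,.26],np.pi/2+.037))
E
```

```text
t 0.15 pos [0.2848 0.6116 0.2368] q6 -0.288 jaw -114.98 F [-0.41 -0.12  0.35] M [ 0.036 -0.023  0.018] w 0.0879 xax [-0.    -0.001 -1.   ]
[[-0.     0.906 -0.422]
 [-0.001 -0.422 -0.906]
 [-1.     0.     0.001]]
(array([-0.0226,  0.4292,  0.3645]), np.float64(-27.1), 'jaw now', np.float64(-114.98))
```

Request:
jog_arm([
  {"dx": -0.02, "dy": 0.04, "dz": 0.02, "twist": -7},
  {"dx": -0.02, "dy": 0.08, "dz": 0.05, "twist": -14},
  {"dx": -0.02, "dy": 0.12, "dz": 0.08, "twist": -21},
  {"dx": -0.02, "dy": 0.15, "dz": 0.11, "twist": -27},
  {"dx": -0.02, "dy": 0.18, "dz": 0.14, "twist": -27},
  {"dx": -0.02, "dy": 0.21, "dz": 0.17, "twist": -27},
  {"dx": -0.02, "dy": 0.24, "dz": 0.2, "twist": -27},
  {"dx": -0.02, "dy": 0.27, "dz": 0.23, "twist": -27},
  {"dx": -0.02, "dy": 0.3, "dz": 0.26, "twist": -27},
  {"dx": -0.02, "dy": 0.33, "dz": 0.28, "twist": -27},
  {"dx": -0.02, "dy": 0.35, "dz": 0.3, "twist": -27},
  {"dx": -0.02, "dy": 0.37, "dz": 0.32, "twist": -27},
  {"dx": -0.02, "dy": 0.39, "dz": 0.34, "twist": -27},
  {"dx": -0.02, "dy": 0.41, "dz": 0.355, "twist": -27},
  {"dx": -0.02, "dy": 0.43, "dz": 0.365, "twist": -27},
  {"dx": -0.02, "dy": 0.43, "dz": 0.365, "twist": -27},
], gripper=0.04)

```text
t: 1.48
eef_pos: [0.5219, 0.0968, 0.2573]
ee_rot: [-0.356, 1.57, -1.894]
force: [-1.0, -0.2, -0.0]
width: 0.0402
```

```bash
python3 - <<'E'
from h import *
s=show()
print(plan(s,[.50,-.07,.30],-np.pi/2+.037))
E
```

```text
t 1.4833 pos [0.5219 0.0968 0.2573] q6 1.05 jaw -88.12 F [-0.96 -0.24 -0.03] M [-0.001 -0.054  0.032] w 0.0402 xax [-0.    -0.001 -1.   ]
(array([-0.0426, -0.0274,  0.166 ]), np.float64(-0.24), 'jaw now', np.float64(-88.12))
```

Request:
jog_arm([
  {"dx": -0.01, "dy": -0.01, "dz": 0.035},
  {"dx": -0.03, "dy": -0.02, "dz": 0.07},
  {"dx": -0.04, "dy": -0.027, "dz": 0.105},
  {"dx": -0.04, "dy": -0.027, "dz": 0.14},
  {"dx": -0.04, "dy": -0.027, "dz": 0.166},
  {"dx": -0.04, "dy": -0.027, "dz": 0.166},
  {"dx": -0.04, "dy": -0.027, "dz": 0.166},
])

```text
invalid input
```

```bash
python3 - <<'E'
from h import *
from station import arm
import cv2,json
s=show();print(s['q'].round(3))
m=arm.camera_model("wrist");f=arm.grab_frame("wrist")
cv2.imwrite("pics/w1.png",f[:,:,::-1]);cv2.imwrite("pics/w1x.png",cv2.resize(f[:,:,::-1],(800,600),interpolation=cv2.INTER_CUBIC))
json.dump({k:np.array(v).tolist() for k,v in m.items()},open("w1.json","w"))
E
```

```text
t 1.4833 pos [0.5219 0.0968 0.2573] q6 1.05 jaw -88.12 F [-0.96 -0.24 -0.03] M [-0.001 -0.054  0.032] w 0.0402 xax [-0.    -0.001 -1.   ]
[ 5.53e-01  1.08e-01 -2.74e-01  1.00e-03 -1.19e+00  1.05e+00]
```

View pics/w1x.png

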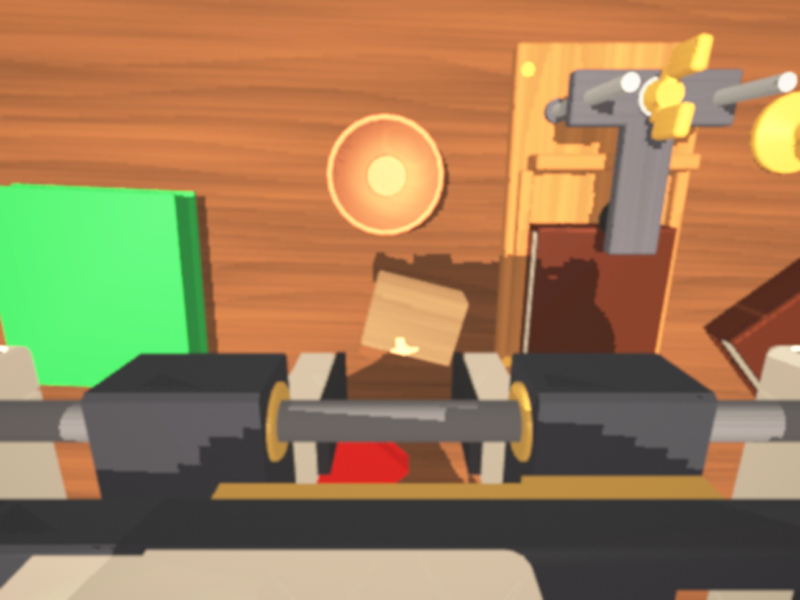

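Request:
jog_arm([
  {"dx": -0.01, "dy": -0.01, "dz": 0.035, "twist": 0},
  {"dx": -0.03, "dy": -0.02, "dz": 0.07, "twist": 0},
  {"dx": -0.04, "dy": -0.027, "dz": 0.105, "twist": 0},
  {"dx": -0.04, "dy": -0.027, "dz": 0.14, "twist": 0},
  {"dx": -0.04, "dy": -0.027, "dz": 0.166, "twist": 0},
  {"dx": -0.04, "dy": -0.027, "dz": 0.166, "twist": 0},
  {"dx": -0.04, "dy": -0.027, "dz": 0.166, "twist": 0},
])

```text
t: 2.12
eef_pos: [0.4992, -0.068, 0.2975]
ee_rot: [-2.796, 1.571, 1.95]
force: [0.2, -0.2, -0.2]
width: 0.0399
```

```bash
python3 - <<'E'
from h import *
from station import arm
import cv2,json
s=show();print(s['q'].round(3))
m=arm.camera_model("wrist");f=arm.grab_frame("wrist")
cv2.imwrite("pics/w2.png",f[:,:,::-1]);cv2.imwrite("pics/w2x.png",cv2.resize(f[:,:,::-1],(800,600),interpolation=cv2.INTER_CUBIC))
json.dump({k:np.array(v).tolist() for k,v in m.items()},open("w2.json","w"))
E
```

```text
t 2.1167 pos [ 0.4992 -0.068   0.2975] q6 1.349 jaw -88.09 F [ 0.22 -0.24 -0.22] M [-0.008 -0.008 -0.034] w 0.0399 xax [-0.  0. -1.]
[ 0.255  0.037 -0.259 -0.    -1.274  1.349]
```

View pics/w2x.png

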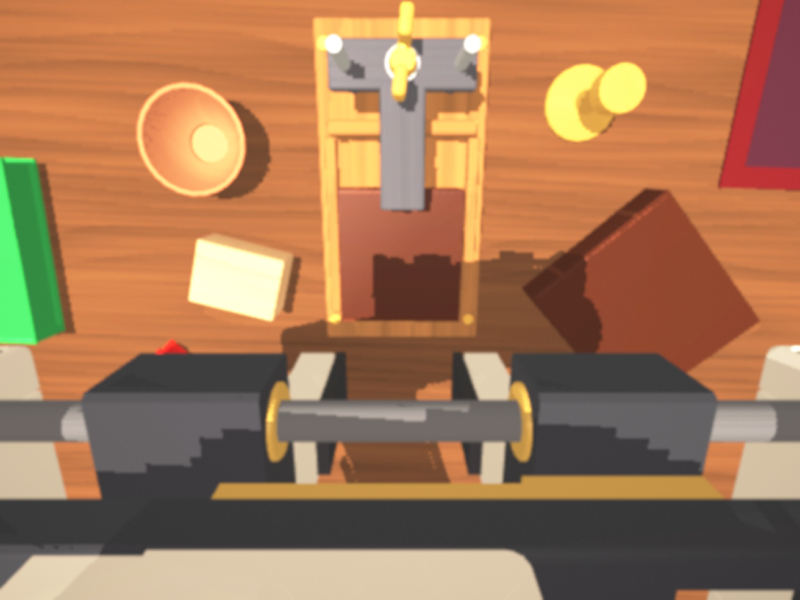

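```bash
cat >h2.py <<'E'
from h import *
import json
E
python3 - <<'E'
from h2 import *
from station import arm
mt=arm.camera_model("top");ms=arm.camera_model("side");mw=json.load(open("w2.json"))
c=lambda x,y:(x/4.2+240-.4,y/4.2+115-.4)
cs=lambda x,y:(x/4.5+210-.4,y/4.5+170-.4)
w=lambda x,y:(x/1.5625-.2,y/1.5625-.2)
L=np.array([[-.235,.075,.018],[-.235,-.075,.018],[.05,.075,.018],[.05,-.075,.018],[0,.042,.14],[0,-.042,.14]])
T=np.array([c(102,543),c(352,535),c(84,70),c(328,64),c(152,94),c(315,88)])
S=np.array([cs(62,300),cs(150,488),cs(0,0),cs(602,337),cs(452,76),cs(528,162)])
W=np.array([w(328,336),w(476,334),w(314,18),w(490,18),w(333,44),w(473,43)])
def r(p):
    return np.r_[(proj(mt,P2W(p,L))-T).ravel(),np.delete(proj(ms,P2W(p,L))-S,2,0).ravel(),(proj(mw,P2W(p,L))-W).ravel()]
o=least_squares(r,[.6,0,0],loss='soft_l1');p=o.x;print(p);print(r(p).reshape(-1,2).round(1)[-6:])
o=least_squares(lambda p:(proj(mw,P2W(p,L))-W).ravel(),p);print('wrist only',o.x,o.fun.round(1))
inv=lambda v:(np.array([[np.cos(p[2]),np.sin(p[2])],[-np.sin(p[2]),np.cos(p[2])]])@(v[:2]-p[:2])).round(4)
print('front',inv(ray(mw,w(340,321),.046)),inv(ray(mw,w(461,320),.046)),'back',inv(ray(mw,w(337,189),.046)),inv(ray(mw,w(465,189),.046)))
for z in(.12,.125,.13): print(z,inv(ray(mw,w(407,3),z)),inv(ray(mw,w(399,98),z)))
for z in (.08,.085,.09,.095,.1): print(z,inv(ray(mw,w(381,209),z)),inv(ray(mw,w(424,209),z)))
E
python3 -c "
import cv2
f=cv2.imread('pics/w2.png')[0:140,190:330];cv2.imwrite('pics/w2c.png',cv2.resize(f,None,fx=4.2,fy=4.2,interpolation=cv2.INTER_CUBIC))"
```

```text
[ 0.64835725 -0.06516659  0.03666625]
[[-0.   1.1]
 [ 0.4  1.9]
 [-1.8 -0.8]
 [ 0.8 -1.5]
 [-0.  -0. ]
 [-0.7  0.1]]
wrist only [ 0.6483204  -0.06554343  0.03455345] [-0.1  1.   0.3  2.  -1.4 -0.9  1.2 -1.3  0.3 -0.1 -0.3  0.2]
front [-0.2079  0.0582] [-0.2075 -0.0547] back [-0.0884  0.0558] [-0.089  -0.0542]
0.12 [ 0.0276 -0.0031] [-0.0274  0.0022]
0.125 [ 0.0261 -0.003 ] [-0.0281  0.0022]
0.13 [ 0.0245 -0.0029] [-0.0288  0.0022]
0.08 [-0.1028  0.0169] [-0.103  -0.0173]
0.085 [-0.1024  0.0167] [-0.1026 -0.017 ]
0.09 [-0.1021  0.0165] [-0.1022 -0.0167]
0.095 [-0.1017  0.0163] [-0.1018 -0.0165]
0.1 [-0.1013  0.0161] [-0.1014 -0.0162]
```

View pics/w2c.png

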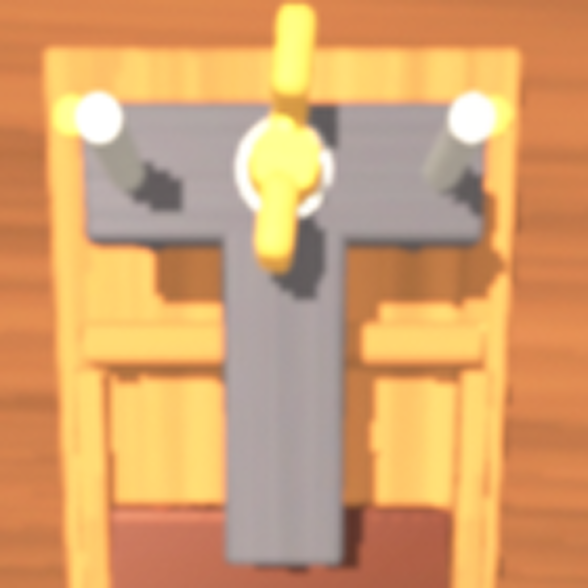

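Chosen: the small brown book in the lane. The wrist view shows its front edge at (400,321) and the nut wings at (403,50). Now I'll go to a spot in front of the book.

Request:
jog_arm([
  {"dx": 0.03, "dy": -0.025, "dz": 0.002, "twist": 0},
  {"dx": 0.06, "dy": -0.05, "dz": 0.004, "twist": 0},
  {"dx": 0.095, "dy": -0.07, "dz": 0.006, "twist": 0},
  {"dx": 0.13, "dy": -0.081, "dz": 0.008, "twist": 0},
  {"dx": 0.165, "dy": -0.081, "dz": 0.008, "twist": 0},
  {"dx": 0.19, "dy": -0.081, "dz": 0.008, "twist": 0},
  {"dx": 0.19, "dy": -0.081, "dz": 0.008, "twist": 0},
  {"dx": 0.19, "dy": -0.081, "dz": 0.008, "twist": 0},
])

```text
t: 2.83
eef_pos: [0.4185, -0.0775, 0.1073]
ee_rot: [-1.245, 1.568, -2.778]
force: [1.4, -0.0, 0.7]
width: 0.0399
```

```bash
python3 - <<'E'
from h import *
s=show()
print(plan(s,[.4186,-.0735,.037],-np.pi/2+.036))
E
```

```text
t 2.8333 pos [ 0.4185 -0.0775  0.1073] q6 1.323 jaw -87.86 F [ 1.43 -0.04  0.69] M [-0.024 -0.041 -0.008] w 0.0399 xax [-0.003 -0.001 -1.   ]
(array([ 0.0703,  0.0004, -0.0041]), np.float64(0.08), 'jaw now', np.float64(-87.86))
```

Request:
jog_arm([
  {"dx": 0.025, "dy": 0, "dz": -0.004, "twist": 0},
  {"dx": 0.05, "dy": 0, "dz": -0.004, "twist": 0},
  {"dx": 0.063, "dy": 0, "dz": -0.004, "twist": 0},
  {"dx": 0.07, "dy": 0, "dz": -0.004, "twist": 0},
  {"dx": 0.07, "dy": 0, "dz": -0.004, "twist": 0},
  {"dx": 0.07, "dy": 0, "dz": -0.004, "twist": 0},
])

```text
t: 3.33
eef_pos: [0.42, -0.0738, 0.0387]
ee_rot: [1.634, 1.569, 0.099]
force: [0.4, 0.8, 0.7]
width: 0.0402
```

```bash
python3 - <<'E'
from h import *
from station import arm
import cv2
s=show()
print(plan(s,[.474,-.0715,.037],-np.pi/2+.036))
f=arm.grab_frame("side")[170:300,170:370,::-1];cv2.imwrite("pics/s1.png",cv2.resize(f,None,fx=4,fy=4,interpolation=cv2.INTER_CUBIC))
E
```

```text
t 3.3333 pos [ 0.42   -0.0738  0.0387] q6 1.314 jaw -87.92 F [0.43 0.83 0.73] M [-0.008 -0.038  0.005] w 0.0402 xax [ 0.002  0.    -1.   ]
(array([ 0.0018,  0.054 , -0.0003]), np.float64(0.01), 'jaw now', np.float64(-87.92))
```

View pics/s1.png

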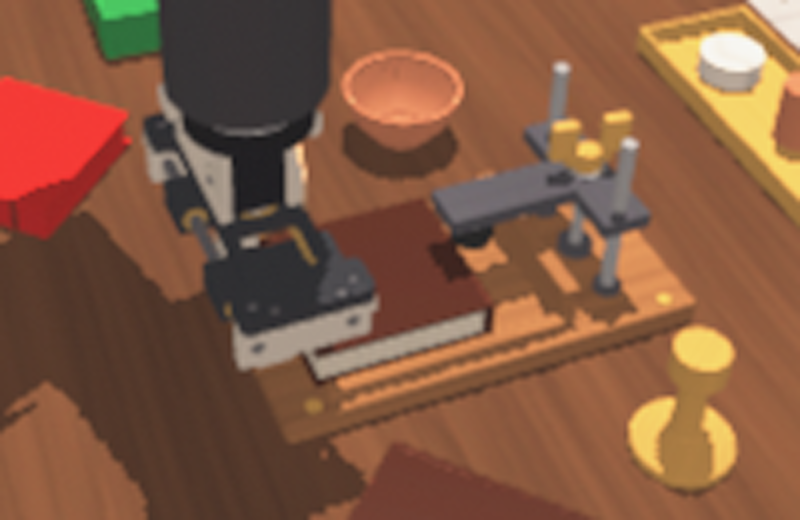

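Request:
jog_arm([
  {"dx": 0, "dy": 0.002, "dz": 0, "twist": 0},
  {"dx": 0, "dy": 0.004, "dz": 0, "twist": 0},
  {"dx": 0, "dy": 0.006, "dz": 0, "twist": 0},
  {"dx": 0, "dy": 0.008, "dz": 0, "twist": 0},
  {"dx": 0, "dy": 0.01, "dz": 0, "twist": 0},
  {"dx": 0, "dy": 0.012, "dz": 0, "twist": 0},
  {"dx": 0, "dy": 0.014, "dz": 0, "twist": 0},
  {"dx": 0, "dy": 0.016, "dz": 0, "twist": 0},
  {"dx": 0, "dy": 0.018, "dz": 0, "twist": 0},
  {"dx": 0, "dy": 0.02, "dz": 0, "twist": 0},
  {"dx": 0, "dy": 0.022, "dz": 0, "twist": 0},
  {"dx": 0, "dy": 0.024, "dz": 0, "twist": 0},
  {"dx": 0, "dy": 0.026, "dz": 0, "twist": 0},
  {"dx": 0, "dy": 0.028, "dz": 0, "twist": 0},
  {"dx": 0, "dy": 0.03, "dz": 0, "twist": 0},
  {"dx": 0, "dy": 0.032, "dz": 0, "twist": 0},
  {"dx": 0, "dy": 0.034, "dz": 0, "twist": 0},
  {"dx": 0, "dy": 0.036, "dz": 0, "twist": 0},
  {"dx": 0, "dy": 0.038, "dz": 0, "twist": 0},
  {"dx": 0, "dy": 0.04, "dz": 0, "twist": 0},
])

```text
t: 5.05
eef_pos: [0.4572, -0.0733, 0.0372]
ee_rot: [-1.414, 1.568, -2.95]
force: [-6.0, -0.1, 4.8]
width: 0.0402
```

Request:
jog_arm([
  {"dx": 0, "dy": 0.002, "dz": 0, "twist": 0},
  {"dx": 0, "dy": 0.004, "dz": 0, "twist": 0},
  {"dx": 0, "dy": 0.006, "dz": 0, "twist": 0},
  {"dx": 0, "dy": 0.007, "dz": 0, "twist": 0},
  {"dx": 0, "dy": 0.008, "dz": 0, "twist": 0},
])

```text
t: 5.47
eef_pos: [0.4664, -0.0727, 0.0372]
ee_rot: [-1.476, 1.57, -3.011]
force: [-2.0, -0.2, -2.0]
width: 0.0403
```

```bash
python3 - <<'E'
from h import *
s=show()
E
```

```text
t 5.4667 pos [ 0.4664 -0.0727  0.0372] q6 1.342 jaw -87.98 F [-2.02 -0.19 -1.99] M [-0.187  0.579  0.016] w 0.0403 xax [-0.001 -0.    -1.   ]
```

Request:
jog_arm([
  {"dx": 0, "dy": 0.001, "dz": 0, "twist": 0},
  {"dx": 0, "dy": 0.002, "dz": 0, "twist": 0},
  {"dx": 0, "dy": 0.003, "dz": 0, "twist": 0},
  {"dx": 0, "dy": 0.004, "dz": 0, "twist": 0},
])

```text
t: 5.8
eef_pos: [0.4709, -0.0723, 0.0375]
ee_rot: [-2.347, 1.571, 2.401]
force: [-1.7, -1.2, -1.7]
width: 0.0399
```

Request:
jog_arm([
  {"dx": 0, "dy": 0.001, "dz": 0, "twist": 0},
  {"dx": 0, "dy": 0.002, "dz": 0, "twist": 0},
])

```text
t: 5.97
eef_pos: [0.4725, -0.0723, 0.0375]
ee_rot: [-1.529, 1.57, -3.065]
force: [-6.6, 2.0, 4.0]
width: 0.04
```

```bash
python3 - <<'E'
from h import *
s=show()
from station import arm
import cv2
for n in("top","side"):
  f=arm.grab_frame(n)[:,:,::-1]
  f=f[115:255,240:380] if n=="top" else f[170:300,210:370]
  cv2.imwrite(f"pics/{n}2.png",cv2.resize(f,None,fx=4.2 if n=="top" else 4.5,fy=4.2 if n=="top" else 4.5,interpolation=cv2.INTER_CUBIC))
E
```

```text
t 5.9667 pos [ 0.4725 -0.0723  0.0375] q6 1.345 jaw -87.98 F [-6.55  2.02  3.96] M [0.834 2.172 0.043] w 0.04 xax [-0.001 -0.    -1.   ]
```

View pics/top2.png

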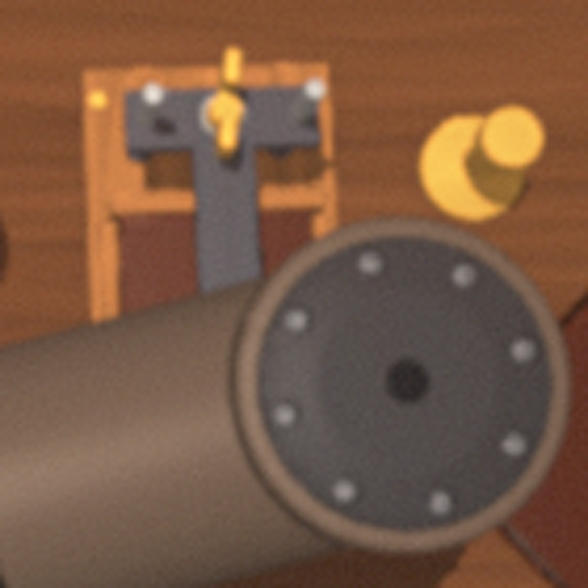

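View pics/side2.png

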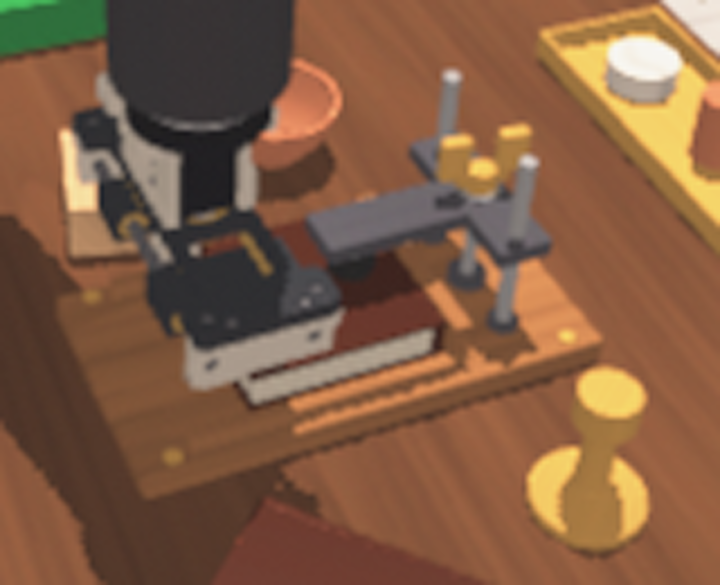

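Request:
jog_arm([
  {"dx": 0, "dy": 0.0005, "dz": 0, "twist": 0},
  {"dx": 0, "dy": 0.001, "dz": 0, "twist": 0},
])

```text
t: 6.23
eef_pos: [0.4725, -0.0724, 0.0375]
ee_rot: [-1.55, 1.569, -3.086]
force: [-8.5, 3.0, 5.5]
width: 0.0397
```

```bash
python3 - <<'E'
from h import *
s=show()
E
```

```text
t 6.2333 pos [ 0.4725 -0.0724  0.0375] q6 1.346 jaw -87.98 F [-8.54  3.04  5.54] M [1.021 2.904 0.125] w 0.0397 xax [-0.002 -0.    -1.   ]
```

Request:
jog_arm([
  {"dx": 0, "dy": 0.0005, "dz": 0, "twist": 0},
  {"dx": 0, "dy": 0.001, "dz": 0, "twist": 0},
])

```text
t: 6.4
eef_pos: [0.4725, -0.0725, 0.0373]
ee_rot: [-1.523, 1.567, -3.059]
force: [-10.5, 2.8, 7.6]
width: 0.0397
```

```bash
python3 - <<'E'
from h import *
s=show()
E
```

```text
t 6.4 pos [ 0.4725 -0.0725  0.0373] q6 1.347 jaw -88.0 F [-10.5    2.83   7.55] M [1.215 3.666 0.115] w 0.0397 xax [-0.004 -0.    -1.   ]
```

The TCP has stopped at 0.4725 while the force climbs to about 10 N, so the book is against the fence. I'll back off, rise and check.

Request:
jog_arm([
  {"dx": 0, "dy": -0.004, "dz": 0, "twist": 0},
  {"dx": 0, "dy": -0.01, "dz": 0, "twist": 0},
  {"dx": 0, "dy": -0.02, "dz": 0, "twist": 0},
  {"dx": -0.01, "dy": -0.025, "dz": 0, "twist": 0},
  {"dx": -0.04, "dy": -0.025, "dz": 0, "twist": 0},
  {"dx": -0.08, "dy": -0.025, "dz": 0, "twist": 0},
  {"dx": -0.12, "dy": -0.025, "dz": 0, "twist": 0},
  {"dx": -0.16, "dy": -0.01, "dz": 0, "twist": 0},
  {"dx": -0.2, "dy": 0.01, "dz": 0, "twist": 0},
  {"dx": -0.23, "dy": 0.03, "dz": 0, "twist": 0},
  {"dx": -0.23, "dy": 0.05, "dz": 0, "twist": 0},
  {"dx": -0.23, "dy": 0.05, "dz": 0, "twist": 0},
])

```text
t: 7.4
eef_pos: [0.5282, -0.0702, 0.2709]
ee_rot: [1.617, 1.564, 0.082]
force: [0.1, -0.6, -0.6]
width: 0.04
```

```bash
python3 - <<'E'
from h2 import *
from station import arm
import cv2
s=show()
m=arm.camera_model("wrist");f=arm.grab_frame("wrist")[:,:,::-1]
json.dump({k:np.array(v).tolist() for k,v in m.items()},open("w3.json","w"))
cv2.imwrite("pics/w3x.png",cv2.resize(f,(800,600),interpolation=cv2.INTER_CUBIC))
E
```

```text
t 7.4 pos [ 0.5282 -0.0702  0.2709] q6 1.369 jaw -87.95 F [ 0.15 -0.58 -0.56] M [-0.049  0.014  0.041] w 0.04 xax [ 0.007  0.001 -1.   ]
```

View pics/w3x.png

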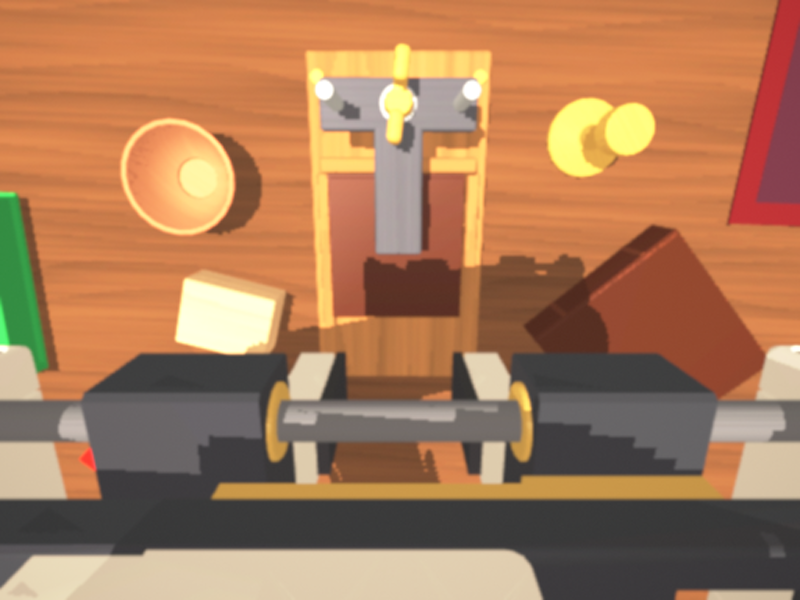

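```bash
python3 - <<'E'
from h2 import *
mw=json.load(open("w3.json"));p=np.array([.6484,-.0652,.036])
w=lambda x,y:(x/1.5625-.2,y/1.5625-.2)
inv=lambda v:(np.array([[np.cos(p[2]),np.sin(p[2])],[-np.sin(p[2]),np.cos(p[2])]])@(v[:2]-p[:2])).round(4)
print('back',inv(ray(mw,w(330,173),.046)),inv(ray(mw,w(466,173),.046)),'front',inv(ray(mw,w(336,316),.046)),inv(ray(mw,w(459,316),.046)))
print(inv(ray(mw,w(402,45),.1265)),inv(ray(mw,w(396,142),.1265)),'rods',inv(ray(mw,w(324,90),.14)),inv(ray(mw,w(472,90),.14)))
s=show();print(plan(s,[.6484,-.0652,.165],np.radians(-93.5)))
E
```

```text
back [-0.045   0.0542] [-0.0452 -0.0539] front [-0.1642  0.0542] [-0.1644 -0.0524]
[ 0.0261 -0.0025] [-0.0271  0.0011] rods [-0.      0.0418] [-0.0002 -0.0422]
t 7.45 pos [ 0.5257 -0.0703  0.2691] q6 1.369 jaw -87.98 F [-0.57 -0.06 -1.41] M [-0.118  0.123  0.01 ] w 0.0399 xax [ 0.003  0.001 -1.   ]
(array([ 0.1045,  0.1225, -0.0008]), np.float64(5.52), 'jaw now', np.float64(-87.98))
```

The book is home: its back edge is at -45 mm and its front edge at -164 mm in the press frame. Next I'll go above the nut.

Request:
jog_arm([
  {"dx": 0, "dy": 0.03, "dz": 0, "twist": 2},
  {"dx": 0, "dy": 0.06, "dz": 0, "twist": 4.5},
  {"dx": 0, "dy": 0.09, "dz": -0.001, "twist": 4.5},
  {"dx": 0.02, "dy": 0.11, "dz": -0.001, "twist": 4.5},
  {"dx": 0.05, "dy": 0.1225, "dz": -0.001, "twist": 4.5},
  {"dx": 0.08, "dy": 0.1225, "dz": -0.001, "twist": 4.5},
  {"dx": 0.1, "dy": 0.1225, "dz": -0.001, "twist": 4.5},
  {"dx": 0.1, "dy": 0.1225, "dz": -0.001, "twist": 4.5},
  {"dx": 0.1, "dy": 0.1225, "dz": -0.001, "twist": 4.5},
  {"dx": 0.1, "dy": 0.1225, "dz": -0.001, "twist": 4.5},
], gripper=0.02, newtons=60)

```text
t: 8.28
eef_pos: [0.6475, -0.0652, 0.1697]
ee_rot: [1.466, 1.569, -0.147]
force: [0.4, -0.2, 0.0]
width: 0.0196
```

```bash
python3 - <<'E'
from h2 import *
from station import arm
import cv2
s=show();print(plan(s,[.6484,-.0652,.1245],np.radians(-92.6)))
f=arm.grab_frame("side")[130:260,210:370,::-1];cv2.imwrite("pics/s3.png",cv2.resize(f,None,fx=4.5,fy=4.5,interpolation=cv2.INTER_CUBIC))
f=arm.grab_frame("wrist")[:,:,::-1];cv2.imwrite("pics/w4.png",f)
E
```

```text
t 8.2833 pos [ 0.6475 -0.0652  0.1697] q6 1.329 jaw -92.44 F [ 0.43 -0.18  0.03] M [-0.084 -0.022  0.04 ] w 0.0196 xax [ 0.002 -0.    -1.   ]
(array([ 0.0452,  0.0008, -0.    ]), np.float64(0.16), 'jaw now', np.float64(-92.44))
```

View pics/s3.png

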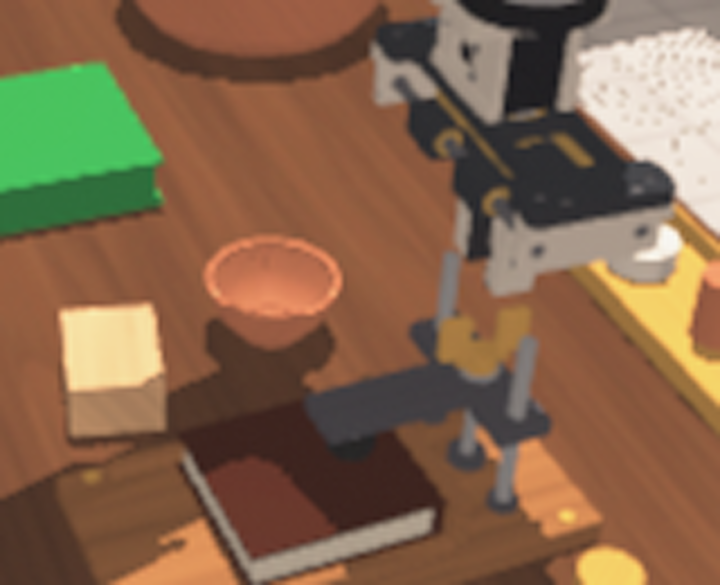

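View pics/w4.png

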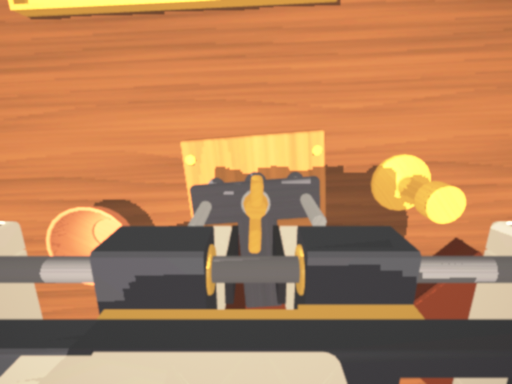

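The side view shows the fingers above the nut with the foot clear of the book. In the wrist view the nut (256,205) is centred between the pads (226 to 287). Now descending.

Request:
jog_arm([
  {"dx": 0.015, "dy": 0.001, "dz": 0, "twist": 0},
  {"dx": 0.03, "dy": 0.001, "dz": 0, "twist": 0},
  {"dx": 0.037, "dy": 0.001, "dz": 0, "twist": 0},
  {"dx": 0.042, "dy": 0.001, "dz": 0, "twist": 0},
  {"dx": 0.045, "dy": 0.001, "dz": 0, "twist": 0},
  {"dx": 0.045, "dy": 0.001, "dz": 0, "twist": 0},
  {"dx": 0.045, "dy": 0.001, "dz": 0, "twist": 0},
])

```text
t: 8.97
eef_pos: [0.6485, -0.0652, 0.1233]
ee_rot: [1.539, 1.57, -0.075]
force: [-0.4, -0.2, 1.6]
width: 0.0199
```

```bash
python3 - <<'E'
from h2 import *
from station import arm
import cv2
s=show();print(plan(s,[.6484,-.0652,.1245],np.radians(-92.6)))
f=arm.grab_frame("side")[130:260,210:370,::-1];cv2.imwrite("pics/s4.png",cv2.resize(f,None,fx=4.5,fy=4.5,interpolation=cv2.INTER_CUBIC))
E
```

```text
t 8.9667 pos [ 0.6485 -0.0652  0.1233] q6 1.329 jaw -92.46 F [-0.41 -0.21  1.58] M [-0.106 -0.001 -0.011] w 0.0199 xax [ 0.001 -0.    -1.   ]
(array([-0.0012, -0.0001,  0.    ]), np.float64(0.14), 'jaw now', np.float64(-92.46))
```

View pics/s4.png

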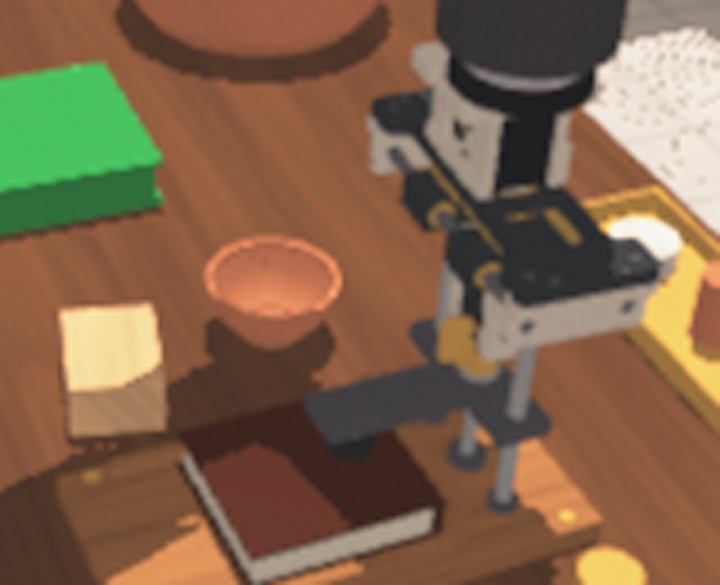

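Request:
jog_arm([
  {"dx": 0, "dy": 0, "dz": 0, "twist": 0},
  {"dx": 0, "dy": 0, "dz": 0, "twist": 0},
  {"dx": 0, "dy": 0, "dz": 0, "twist": 0},
  {"dx": 0, "dy": 0, "dz": 0, "twist": 0},
  {"dx": 0, "dy": 0, "dz": 0, "twist": 0},
], gripper=0.0, newtons=60)

```text
t: 9.43
eef_pos: [0.6483, -0.0653, 0.123]
ee_rot: [1.468, 1.57, -0.146]
force: [-0.4, -1.2, 3.9]
width: 0.0065
```

```bash
python3 - <<'E'
from h2 import *
show()
E
```

```text
t 9.4333 pos [ 0.6483 -0.0653  0.123 ] q6 1.329 jaw -92.47 F [-0.38 -1.18  3.86] M [-0.267  0.168 -0.159] w 0.0065 xax [ 0.001 -0.    -1.   ]
```

Request:
jog_arm([
  {"dx": 0.0003, "dy": 0, "dz": 0, "twist": 5},
  {"dx": 0.0006, "dy": 0, "dz": 0, "twist": 10},
  {"dx": 0.0008, "dy": 0, "dz": 0, "twist": 15},
  {"dx": 0.0011, "dy": 0, "dz": 0, "twist": 20},
])

```text
t: 9.77
eef_pos: [0.6483, -0.0653, 0.122]
ee_rot: [1.603, 1.57, -0.363]
force: [-1.7, -0.7, 4.2]
width: 0.0064
```

```bash
python3 - <<'E'
from h2 import *
show()
from station import arm
import cv2
f=arm.grab_frame("side")[130:260,210:370,::-1];cv2.imwrite("pics/s5.png",cv2.resize(f,None,fx=4.5,fy=4.5,interpolation=cv2.INTER_CUBIC))
E
```

```text
t 9.7667 pos [ 0.6483 -0.0653  0.122 ] q6 0.976 jaw -112.68 F [-1.67 -0.68  4.24] M [-0.185  0.226  0.159] w 0.0064 xax [ 0.001 -0.    -1.   ]
```

View pics/s5.png

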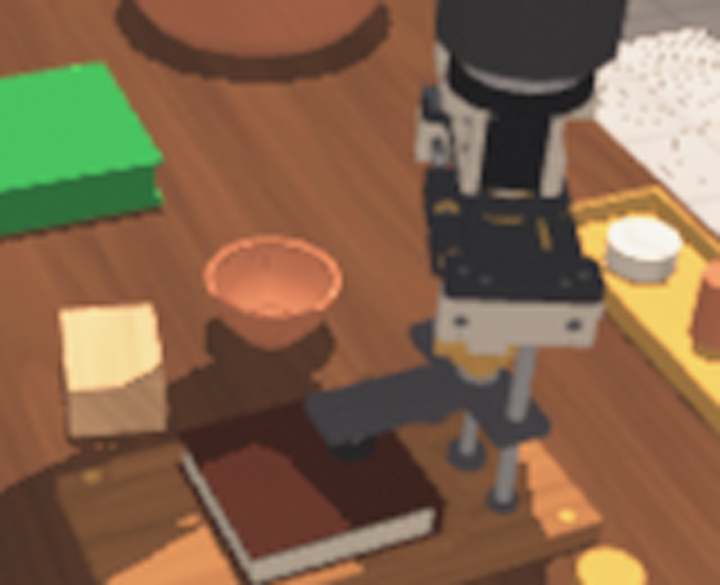

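Request:
jog_arm([
  {"dx": 0.0003, "dy": 0, "dz": 0, "twist": 5},
  {"dx": 0.0006, "dy": 0, "dz": 0, "twist": 10},
  {"dx": 0.0008, "dy": 0, "dz": 0, "twist": 15},
  {"dx": 0.0011, "dy": 0, "dz": 0, "twist": 20},
  {"dx": 0.0014, "dy": 0, "dz": 0, "twist": 25},
])

```text
t: 10.23
eef_pos: [0.6484, -0.0652, 0.1206]
ee_rot: [2.176, 1.57, -0.225]
force: [0.1, -0.9, 4.3]
width: 0.0065
```

```bash
python3 - <<'E'
from h2 import *
show()
E
```

```text
t 10.2333 pos [ 0.6484 -0.0652  0.1206] q6 0.542 jaw -137.55 F [ 0.09 -0.93  4.32] M [-0.049  0.343  0.13 ] w 0.0065 xax [ 0.001 -0.    -1.   ]
```

Request:
jog_arm([
  {"dx": 0.0003, "dy": 0, "dz": 0, "twist": 5},
  {"dx": 0.0006, "dy": 0, "dz": 0, "twist": 10},
  {"dx": 0.0008, "dy": 0, "dz": 0, "twist": 15},
])

```text
t: 10.48
eef_pos: [0.6484, -0.0651, 0.1198]
ee_rot: [2.521, 1.57, -0.141]
force: [-0.6, 0.0, 3.6]
width: 0.0067
```

```bash
python3 - <<'E'
from h2 import *
show()
from station import arm
import cv2
f=arm.grab_frame("side")[130:260,210:370,::-1];cv2.imwrite("pics/s6.png",cv2.resize(f,None,fx=4.5,fy=4.5,interpolation=cv2.INTER_CUBIC))
E
```

```text
t 10.4833 pos [ 0.6484 -0.0651  0.1198] q6 0.28 jaw -152.55 F [-0.58  0.01  3.6 ] M [-0.009  0.193  0.143] w 0.0067 xax [ 0.001 -0.    -1.   ]
```

View pics/s6.png

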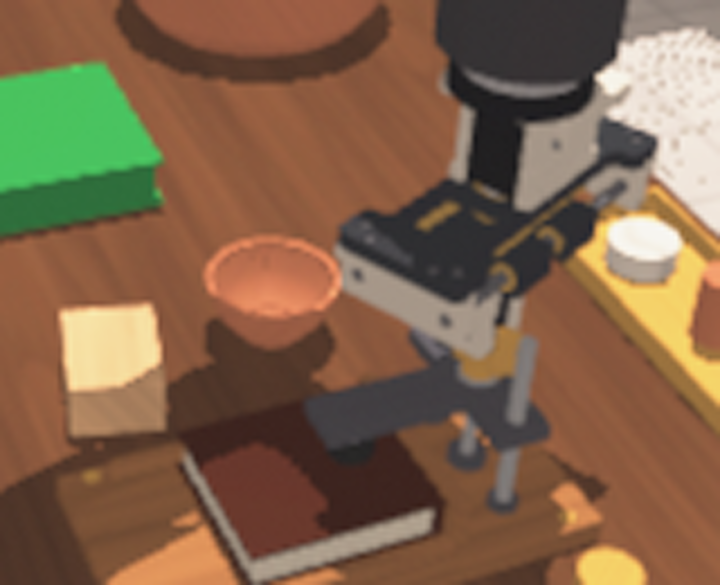

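Request:
jog_arm([
  {"dx": 0.0003, "dy": 0, "dz": 0, "twist": 5},
  {"dx": 0.0006, "dy": 0, "dz": 0, "twist": 10},
  {"dx": 0.0008, "dy": 0, "dz": 0, "twist": 15},
])

```text
t: 10.78
eef_pos: [0.6484, -0.0651, 0.119]
ee_rot: [2.88, 1.57, -0.043]
force: [-0.4, 0.3, 3.5]
width: 0.007
```

```bash
python3 -c "
from h2 import *
show()"
```

```text
t 10.7833 pos [ 0.6484 -0.0651  0.119 ] q6 0.02 jaw -167.45 F [-0.37  0.26  3.5 ] M [0.084 0.135 0.236] w 0.007 xax [ 0.001 -0.    -1.   ]
```

Request:
jog_arm([
  {"dx": 0.0003, "dy": 0, "dz": 0, "twist": 5},
  {"dx": 0.0006, "dy": 0, "dz": 0, "twist": 10},
  {"dx": 0.0008, "dy": 0, "dz": 0, "twist": 15},
])

```text
t: 11.03
eef_pos: [0.6485, -0.0651, 0.1182]
ee_rot: [-3.093, 1.57, 0.006]
force: [0.6, -0.0, 3.2]
width: 0.0065
```

```bash
python3 -c "
from h2 import *
show()"
```

```text
t 11.0333 pos [ 0.6485 -0.0651  0.1182] q6 -0.242 jaw 177.55 F [ 0.57 -0.02  3.18] M [ 0.107 -0.002  0.163] w 0.0065 xax [ 0.001  0.    -1.   ]
```

```bash
cat > mz.py <<'E'
from h2 import *
from station import arm
import cv2,sys
M=[];F=[]
for i in range(8):
    s=arm.get_state();M.append(s['moment']);F.append(s['force']);f=arm.grab_frame("side")
show();M=np.array(M);print('Mz mean',M[:,2].mean().round(3),'sd',M[:,2].std().round(3),'F',np.mean(F,0).round(2))
f=f[195:245,265:325,::-1];cv2.imwrite(f"pics/{sys.argv[1]}.png",cv2.resize(f,None,fx=10,fy=10,interpolation=cv2.INTER_CUBIC))
E
python3 mz.py m1
```

```text
t 11.4333 pos [ 0.6485 -0.0651  0.1181] q6 -0.239 jaw 177.7 F [0.11 0.39 4.39] M [ 0.24  -0.134  0.084] w 0.0065 xax [ 0.001  0.    -1.   ]
Mz mean 0.051 sd 0.045 F [0.27 0.46 4.14]
```

View pics/m1.png

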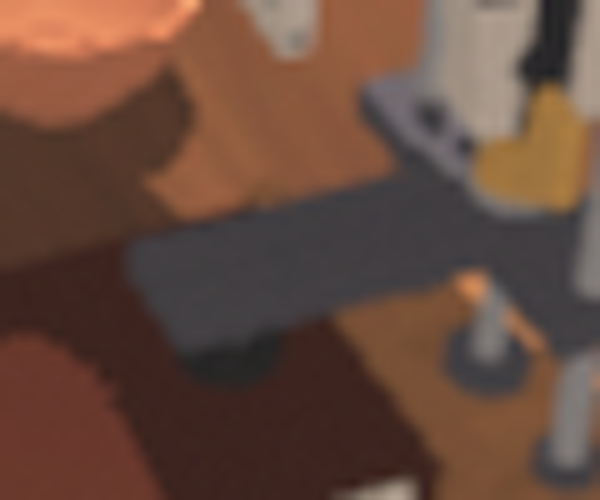

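```bash
cat > rd.py <<'E'
from h2 import *
from station import arm
s=arm.get_state();R=Ro.from_euler('xyz',s["ee_rot"]).as_matrix()
l=dict(t=s['t'],jaw=float(np.degrees(np.arctan2(R[1,2],R[0,2]))),Mz=float(s['moment'][2]),e5=float(s['joint_efforts'][5]),z=float(s['eef_pos'][2]),Fz=float(s['force'][2]),qd5=float(s['qd'][5]),w=s['width'])
print({k:round(v,4) for k,v in l.items()});open('log.txt','a').write(json.dumps(l)+'\n')
E
python3 rd.py
python3 - <<'E'
from h2 import *
from station import arm
ms=arm.camera_model("side");p=np.array([.6484,-.0652,.036])
for z in (.046,.049,.052):
  a=np.linspace(0,6.28,200);u=proj(ms,P2W(p,np.c_[-.08+.014*np.cos(a),.014*np.sin(a),0*a+z]));print(z,'lowest v',u[:,1].max().round(1),'at',u[u[:,1].argmax()].round(1))
E
```

```text
{'t': 11.4333, 'jaw': 177.6973, 'Mz': 0.0844, 'e5': -0.0051, 'z': 0.1181, 'Fz': 4.3858, 'qd5': -0.0001, 'w': 0.0065}
0.046 lowest v 235.1 at [287.5 235.1]
0.049 lowest v 234.3 at [287.6 234.3]
0.052 lowest v 233.4 at [287.6 233.4]
```

Request:
jog_arm([
  {"dx": 0.0003, "dy": 0, "dz": 0, "twist": 5},
  {"dx": 0.0006, "dy": 0, "dz": 0, "twist": 10},
])

```text
t: 11.6
eef_pos: [0.6486, -0.0651, 0.1175]
ee_rot: [-2.959, 1.57, -0.036]
force: [-0.2, 0.7, 5.3]
width: 0.0068
```

```bash
python3 rd.py
```

```text
{'t': 11.6, 'jaw': 167.5011, 'Mz': 0.1371, 'e5': 1.8695, 'z': 0.1175, 'Fz': 5.2786, 'qd5': -1.0562, 'w': 0.0068}
```

Request:
jog_arm([
  {"dx": 0.0003, "dy": 0, "dz": 0, "twist": 5},
  {"dx": 0.0006, "dy": 0, "dz": 0, "twist": 10},
])

```text
t: 11.77
eef_pos: [0.6486, -0.0651, 0.117]
ee_rot: [-2.783, 1.57, -0.034]
force: [0.6, 0.7, 7.0]
width: 0.0068
```

```bash
python3 rd.py
```

```text
{'t': 11.7667, 'jaw': 157.4723, 'Mz': 0.1815, 'e5': 1.5547, 'z': 0.117, 'Fz': 6.9661, 'qd5': -1.041, 'w': 0.0068}
```

Request:
jog_arm([
  {"dx": 0.0002, "dy": 0, "dz": 0, "twist": 5},
  {"dx": 0.0005, "dy": 0, "dz": 0, "twist": 10},
])

```text
t: 11.93
eef_pos: [0.6486, -0.0651, 0.1164]
ee_rot: [-2.588, 1.57, -0.015]
force: [-0.3, 0.3, 5.9]
width: 0.0065
```

```bash
python3 rd.py
```

```text
{'t': 11.9333, 'jaw': 147.4658, 'Mz': 0.1214, 'e5': 1.5513, 'z': 0.1164, 'Fz': 5.8531, 'qd5': -1.0392, 'w': 0.0065}
```

Request:
jog_arm([
  {"dx": 0.0002, "dy": 0, "dz": 0, "twist": 5},
  {"dx": 0.0005, "dy": 0, "dz": 0, "twist": 10},
])

```text
t: 12.1
eef_pos: [0.6486, -0.0651, 0.1159]
ee_rot: [-2.44, 1.57, -0.04]
force: [0.3, 1.4, 4.7]
width: 0.0068
```

```bash
python3 rd.py
```

```text
{'t': 12.1, 'jaw': 137.4688, 'Mz': 0.1795, 'e5': 1.5497, 'z': 0.1159, 'Fz': 4.7163, 'qd5': -1.0418, 'w': 0.0068}
```

Request:
jog_arm([
  {"dx": 0.0002, "dy": 0, "dz": 0, "twist": 5},
  {"dx": 0.0005, "dy": 0, "dz": 0, "twist": 10},
])

```text
t: 12.27
eef_pos: [0.6487, -0.0651, 0.1153]
ee_rot: [-2.274, 1.57, -0.049]
force: [0.1, 0.5, 5.4]
width: 0.0066
```

```bash
python3 rd.py
```

```text
{'t': 12.2667, 'jaw': 127.465, 'Mz': 0.1857, 'e5': 1.5495, 'z': 0.1153, 'Fz': 5.3709, 'qd5': -1.043, 'w': 0.0066}
```

Joint 6 effort is very repeatable, at about 1.550, so it makes a good touch detector.

Request:
jog_arm([
  {"dx": 0.0003, "dy": 0, "dz": 0, "twist": 5},
  {"dx": 0.0006, "dy": 0, "dz": 0, "twist": 10},
])

```text
t: 12.43
eef_pos: [0.6487, -0.0651, 0.1148]
ee_rot: [-2.12, 1.57, -0.069]
force: [0.5, 0.9, 4.3]
width: 0.0069
```

```bash
python3 rd.py
```

```text
{'t': 12.4333, 'jaw': 117.4686, 'Mz': 0.1479, 'e5': 1.5495, 'z': 0.1148, 'Fz': 4.2803, 'qd5': -1.0389, 'w': 0.0069}
```

Request:
jog_arm([
  {"dx": 0.0003, "dy": 0, "dz": 0, "twist": 5},
  {"dx": 0.0006, "dy": 0, "dz": 0, "twist": 10},
])

```text
t: 12.6
eef_pos: [0.6487, -0.0652, 0.1142]
ee_rot: [-1.976, 1.569, -0.1]
force: [1.3, -0.0, 4.9]
width: 0.0068
```

```bash
python3 rd.py
```

```text
{'t': 12.6, 'jaw': 107.4676, 'Mz': 0.1643, 'e5': 1.5468, 'z': 0.1142, 'Fz': 4.8913, 'qd5': -1.0388, 'w': 0.0068}
```

Request:
jog_arm([
  {"dx": 0.0002, "dy": 0, "dz": 0, "twist": 5},
  {"dx": 0.0005, "dy": 0, "dz": 0, "twist": 10},
])

```text
t: 12.77
eef_pos: [0.6488, -0.0652, 0.1137]
ee_rot: [-1.812, 1.569, -0.111]
force: [0.5, -0.7, 4.3]
width: 0.0069
```

```bash
python3 mz.py m2; python3 rd.py
```

```text
t 13.1667 pos [ 0.6487 -0.0652  0.1137] q6 -1.635 jaw 97.7 F [ 3.07 -0.92  5.2 ] M [-0.239 -1.098  0.097] w 0.0065 xax [ 0.001 -0.    -1.   ]
Mz mean 0.068 sd 0.056 F [ 1.85 -0.53  4.73]
{'t': 13.1667, 'jaw': 97.7035, 'Mz': 0.0971, 'e5': -0.0304, 'z': 0.1137, 'Fz': 5.196, 'qd5': -0.0, 'w': 0.0065}
```

View pics/m2.png

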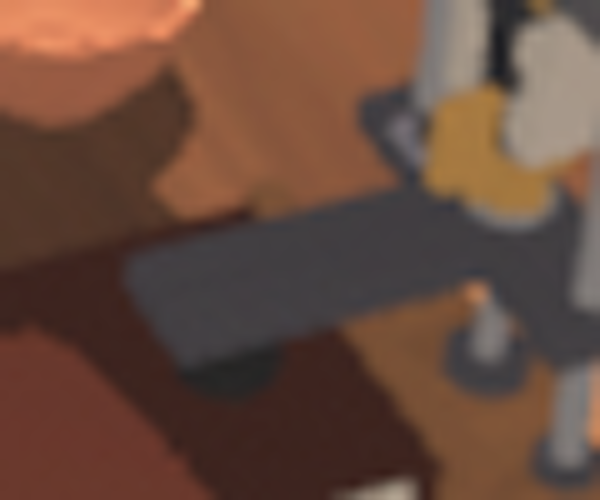

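The nut has been turned 170° and is still free. Joint 6 is at -1.63, so I'll regrip half a turn back to have range for the final turn.

Request:
jog_arm([
  {"dx": 0, "dy": 0, "dz": 0, "twist": 0},
  {"dx": 0, "dy": 0, "dz": 0, "twist": 0},
  {"dx": 0, "dy": 0, "dz": 0, "twist": 0},
  {"dx": -0.01, "dy": 0, "dz": 0, "twist": 0},
  {"dx": -0.03, "dy": 0, "dz": 0, "twist": 0},
  {"dx": -0.05, "dy": 0, "dz": 0, "twist": 0},
  {"dx": -0.05, "dy": 0, "dz": 0, "twist": -7},
  {"dx": -0.05, "dy": 0, "dz": 0, "twist": -14},
  {"dx": -0.05, "dy": 0, "dz": 0, "twist": -21},
  {"dx": -0.05, "dy": 0, "dz": 0, "twist": -28},
  {"dx": -0.05, "dy": 0, "dz": 0, "twist": -35},
  {"dx": -0.05, "dy": 0, "dz": 0, "twist": -42},
  {"dx": -0.05, "dy": 0, "dz": 0, "twist": -49},
  {"dx": -0.05, "dy": 0, "dz": 0, "twist": -56},
  {"dx": -0.05, "dy": 0, "dz": 0, "twist": -63},
  {"dx": -0.05, "dy": 0, "dz": 0, "twist": -70},
  {"dx": -0.05, "dy": 0, "dz": 0, "twist": -77},
  {"dx": -0.05, "dy": 0, "dz": 0, "twist": -84},
  {"dx": -0.05, "dy": 0, "dz": 0, "twist": -90},
  {"dx": -0.05, "dy": 0, "dz": 0, "twist": -90},
], gripper=0.02)

```text
t: 14.83
eef_pos: [0.6477, -0.0652, 0.1635]
ee_rot: [-0.249, 1.57, 3.029]
force: [-0.4, -0.3, -0.9]
width: 0.0202
```

```bash
python3 - <<'E'
from h2 import *
show()
from station import arm
import cv2
m=arm.camera_model("wrist")
f=arm.grab_frame("side")[130:260,210:370,::-1];cv2.imwrite("pics/s7.png",cv2.resize(f,None,fx=4.5,fy=4.5,interpolation=cv2.INTER_CUBIC))
E
```

```text
t 14.8333 pos [ 0.6477 -0.0652  0.1635] q6 -0.062 jaw -172.17 F [-0.38 -0.32 -0.95] M [ 0.033 -0.01  -0.022] w 0.0202 xax [-0.001  0.    -1.   ]
```

Request:
jog_arm([
  {"dx": 0, "dy": 0, "dz": 0, "twist": -7},
  {"dx": 0, "dy": 0, "dz": 0, "twist": -14},
  {"dx": 0, "dy": 0, "dz": 0, "twist": -21},
  {"dx": 0, "dy": 0, "dz": 0, "twist": -28},
  {"dx": 0, "dy": 0, "dz": 0, "twist": -35},
  {"dx": 0, "dy": 0, "dz": 0, "twist": -42},
  {"dx": 0, "dy": 0, "dz": 0, "twist": -49},
  {"dx": 0, "dy": 0, "dz": 0, "twist": -56},
  {"dx": 0, "dy": 0, "dz": 0, "twist": -63},
  {"dx": 0, "dy": 0, "dz": 0, "twist": -70},
  {"dx": 0, "dy": 0, "dz": 0, "twist": -77},
  {"dx": 0, "dy": 0, "dz": 0, "twist": -84},
  {"dx": 0, "dy": 0, "dz": 0, "twist": -90},
  {"dx": 0, "dy": 0, "dz": 0, "twist": -90},
  {"dx": 0, "dy": 0, "dz": 0, "twist": -90},
])

```text
t: 16.13
eef_pos: [0.648, -0.0652, 0.1634]
ee_rot: [-1.872, 1.571, 2.966]
force: [0.0, -0.2, 1.0]
width: 0.0199
```

```bash
python3 - <<'E'
from h2 import *
s=show()
print(plan(s,[.6485,-.0652,.1137],np.radians(97.7)))
from station import arm
import cv2
f=arm.grab_frame("wrist")[100:300,150:360,::-1];cv2.imwrite("pics/w5.png",cv2.resize(f,None,fx=2.8,fy=2.8,interpolation=cv2.INTER_CUBIC))
E
```

```text
t 16.1333 pos [ 0.648  -0.0652  0.1634] q6 1.498 jaw -82.8 F [ 0.01 -0.18  1.04] M [-0.095  0.03  -0.055] w 0.0199 xax [-0.  0. -1.]
(array([0.0497, 0.0006, 0.0001]), np.float64(-0.5), 'jaw now', np.float64(-82.8))
```

View pics/s7.png

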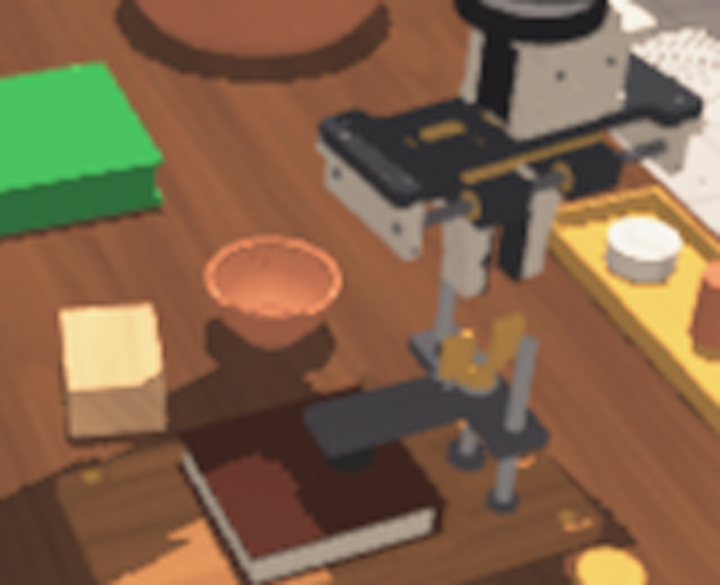

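View pics/w5.png

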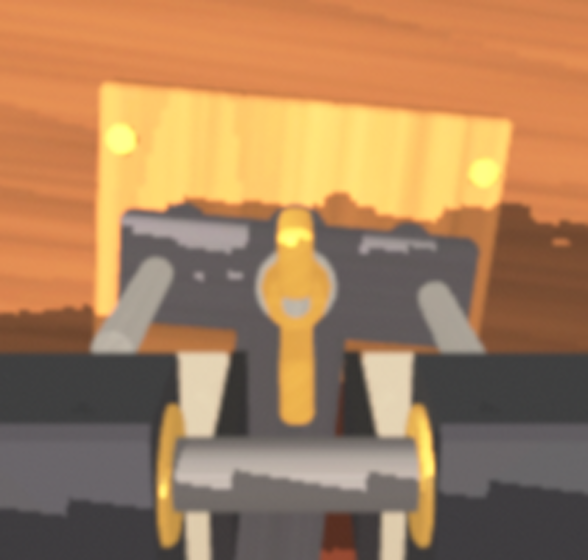

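The wings (297, vertical) are centred and aligned with the pads (233 and 363), so the earlier turn didn't slip. Descend and grip.

Request:
jog_arm([
  {"dx": 0.02, "dy": 0.0005, "dz": 0, "twist": 0},
  {"dx": 0.035, "dy": 0.0005, "dz": 0, "twist": 0},
  {"dx": 0.042, "dy": 0.0005, "dz": 0, "twist": 0},
  {"dx": 0.047, "dy": 0.0005, "dz": 0, "twist": 0},
  {"dx": 0.049, "dy": 0.0005, "dz": 0, "twist": 0},
  {"dx": 0.049, "dy": 0.0005, "dz": 0, "twist": 0},
  {"dx": 0.049, "dy": 0.0005, "dz": 0, "twist": 0},
])

```text
t: 16.77
eef_pos: [0.6491, -0.0651, 0.1149]
ee_rot: [1.375, 1.57, -0.065]
force: [0.4, 0.1, 0.3]
width: 0.0199
```

Request:
jog_arm([
  {"dx": 0, "dy": 0, "dz": 0, "twist": 0},
  {"dx": 0, "dy": 0, "dz": 0, "twist": 0},
  {"dx": 0, "dy": 0, "dz": 0, "twist": 0},
  {"dx": 0, "dy": 0, "dz": 0, "twist": 0},
  {"dx": 0, "dy": 0, "dz": 0, "twist": 0},
], gripper=0.0, newtons=60)

```text
t: 17.18
eef_pos: [0.649, -0.0653, 0.1149]
ee_rot: [1.268, 1.57, -0.171]
force: [-0.4, -0.6, 3.9]
width: 0.0063
```

```bash
python3 rd.py
```

```text
{'t': 17.1833, 'jaw': -82.4637, 'Mz': 0.0068, 'e5': -0.0455, 'z': 0.1149, 'Fz': 3.8599, 'qd5': 0.0005, 'w': 0.0063}
```

Request:
jog_arm([
  {"dx": 0.0003, "dy": 0, "dz": 0, "twist": 5},
  {"dx": 0.0006, "dy": 0, "dz": 0, "twist": 10},
])

```text
t: 17.35
eef_pos: [0.6495, -0.0646, 0.1146]
ee_rot: [1.833, 1.569, 0.216]
force: [0.3, 1.5, 4.6]
width: 0.0058
```

```bash
python3 rd.py
```

```text
{'t': 17.35, 'jaw': -92.6516, 'Mz': 0.2303, 'e5': 1.8077, 'z': 0.1146, 'Fz': 4.5668, 'qd5': -1.0548, 'w': 0.0058}
```

Request:
jog_arm([
  {"dx": 0.0003, "dy": 0, "dz": 0, "twist": 5},
])

```text
t: 17.43
eef_pos: [0.6495, -0.0647, 0.1143]
ee_rot: [1.838, 1.569, 0.133]
force: [0.2, 0.9, 3.6]
width: 0.0054
```

```bash
python3 rd.py
```

```text
{'t': 17.4333, 'jaw': -97.6699, 'Mz': 0.2523, 'e5': 1.5144, 'z': 0.1143, 'Fz': 3.631, 'qd5': -1.0408, 'w': 0.0054}
```

Request:
jog_arm([
  {"dx": 0.0003, "dy": 0, "dz": 0, "twist": 5},
])

```text
t: 17.52
eef_pos: [0.6496, -0.0648, 0.114]
ee_rot: [1.863, 1.568, 0.071]
force: [1.0, 0.5, 3.4]
width: 0.0063
```

```bash
python3 rd.py
```

```text
{'t': 17.5167, 'jaw': -102.6668, 'Mz': 0.2561, 'e5': 1.4753, 'z': 0.114, 'Fz': 3.4456, 'qd5': -1.0401, 'w': 0.0063}
```

Request:
jog_arm([
  {"dx": 0.0003, "dy": 0, "dz": 0, "twist": 5},
])

```text
t: 17.6
eef_pos: [0.6497, -0.0648, 0.1138]
ee_rot: [1.906, 1.568, 0.027]
force: [1.7, 0.3, 4.4]
width: 0.0057
```

```bash
python3 rd.py; python3 - <<'E'
from h2 import *
show()
from station import arm
import cv2
f=arm.grab_frame("side")[130:260,210:370,::-1];cv2.imwrite("pics/s8.png",cv2.resize(f,None,fx=4.5,fy=4.5,interpolation=cv2.INTER_CUBIC))
f=arm.grab_frame("wrist")[100:300,150:360,::-1];cv2.imwrite("pics/w6.png",cv2.resize(f,None,fx=2.8,fy=2.8,interpolation=cv2.INTER_CUBIC))
E
```

```text
{'t': 17.6, 'jaw': -107.6635, 'Mz': 0.2681, 'e5': 1.4607, 'z': 0.1138, 'Fz': 4.3842, 'qd5': -1.0381, 'w': 0.0057}
t 17.6 pos [ 0.6497 -0.0648  0.1138] q6 1.063 jaw -107.66 F [1.73 0.26 4.38] M [ 0.078 -0.446  0.268] w 0.0057 xax [ 0.003  0.    -1.   ]
```

View pics/s8.png

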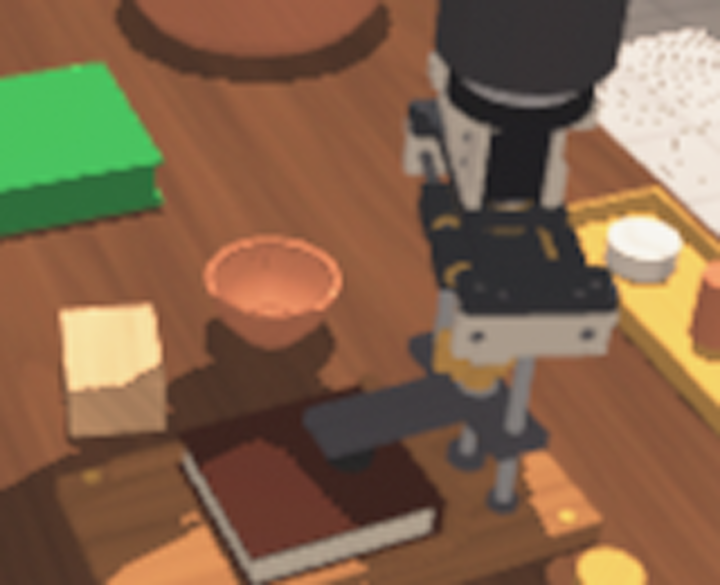

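View pics/w6.png

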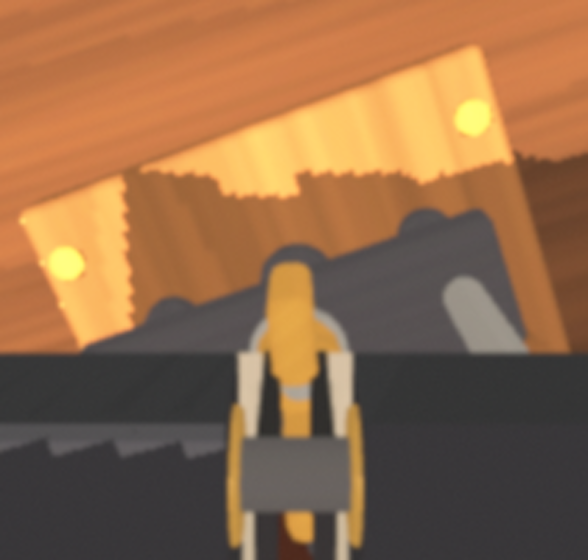

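Request:
jog_arm([
  {"dx": 0.0003, "dy": 0, "dz": 0, "twist": 5},
])

```text
t: 17.78
eef_pos: [0.6497, -0.0649, 0.1135]
ee_rot: [1.969, 1.568, 0.011]
force: [1.6, -0.1, 5.4]
width: 0.0059
```

```bash
python3 rd.py
```

```text
{'t': 17.7833, 'jaw': -112.1878, 'Mz': 0.2577, 'e5': 2.6784, 'z': 0.1135, 'Fz': 5.3964, 'qd5': -1.1534, 'w': 0.0059}
```

Request:
jog_arm([
  {"dx": 0.0003, "dy": 0, "dz": 0, "twist": 5},
])

```text
t: 17.87
eef_pos: [0.6498, -0.065, 0.1132]
ee_rot: [2.011, 1.568, -0.039]
force: [1.0, -0.5, 4.5]
width: 0.0058
```

```bash
python3 rd.py; cat log.txt | cut -c1-110 | tail -20
```

```text
{'t': 17.8667, 'jaw': -117.4392, 'Mz': 0.2976, 'e5': 1.7307, 'z': 0.1132, 'Fz': 4.4946, 'qd5': -1.0547, 'w': 0.0058}
{"t": 11.4333, "jaw": 177.69734183632423, "Mz": 0.08435809227717159, "e5": -0.005088339530630037, "z": 0.11805
{"t": 11.6, "jaw": 167.50106547799973, "Mz": 0.137085027305663, "e5": 1.8694724142551422, "z": 0.1175427074008
{"t": 11.7667, "jaw": 157.47234720812003, "Mz": 0.18154148523787714, "e5": 1.5547271445393562, "z": 0.11700242
{"t": 11.9333, "jaw": 147.46582750388038, "Mz": 0.12141256589195998, "e5": 1.551339067518711, "z": 0.116438190
{"t": 12.1, "jaw": 137.46880440664307, "Mz": 0.17949299942533908, "e5": 1.5496781095862389, "z": 0.11588892858
{"t": 12.2667, "jaw": 127.46499571863924, "Mz": 0.18572693963074488, "e5": 1.5494745969772339, "z": 0.11532508
{"t": 12.4333, "jaw": 117.46855216700214, "Mz": 0.1478623122942745, "e5": 1.5495232120156288, "z": 0.114772097
{"t": 12.6, "jaw": 107.46757400995287, "Mz": 0.16428137504586343, "e5": 1.5468108281493187, "z": 0.11422936859
{"t": 13.1667, "jaw": 97.70348987273229, "Mz": 0.0970926074568004, "e5": -0.03040124662220478, "z": 0.11365151
{"t": 17.1833, "jaw": -82.46365378935508, "Mz": 0.006849781488828616, "e5": -0.045482703717425466, "z": 0.1148
{"t": 17.35, "jaw": -92.65164298947992, "Mz": 0.23030789697538379, "e5": 1.8077460676431656, "z": 0.1145802453
{"t": 17.4333, "jaw": -97.66988468736768, "Mz": 0.2522902192261131, "e5": 1.514441929757595, "z": 0.1143043771
{"t": 17.5167, "jaw": -102.66677240022995, "Mz": 0.2560523681025393, "e5": 1.475292295217514, "z": 0.114003482
{"t": 17.6, "jaw": -107.66347523822807, "Mz": 0.26811136474018255, "e5": 1.4607133716344833, "z": 0.1137605382
{"t": 17.7833, "jaw": -112.18776596698979, "Mz": 0.2577254325646172, "e5": 2.678367644548416, "z": 0.113493577
{"t": 17.8667, "jaw": -117.43920053198941, "Mz": 0.29760673965856693, "e5": 1.730724535882473, "z": 0.11319127
```

Torque has grown steadily since about 160° of turn. Settled joint effort (29 N ten degrees ago), its trend (about 38 N now) and the wrist moment (about 43 N, noisy) agree on about 45° past first touch. That's the eighth of a turn, so release here.

Request:
jog_arm([
  {"dx": 0, "dy": 0, "dz": 0, "twist": 0},
  {"dx": 0, "dy": 0, "dz": 0, "twist": 0},
  {"dx": 0, "dy": 0, "dz": 0, "twist": 0},
  {"dx": 0, "dy": 0, "dz": 0, "twist": 0},
  {"dx": -0.01, "dy": 0, "dz": 0, "twist": 0},
  {"dx": -0.03, "dy": 0, "dz": 0, "twist": 0},
  {"dx": -0.05, "dy": 0, "dz": 0, "twist": 0},
  {"dx": -0.05, "dy": 0, "dz": 0, "twist": -7},
  {"dx": -0.06, "dy": 0, "dz": 0, "twist": -14},
  {"dx": -0.07, "dy": 0, "dz": 0, "twist": -21},
  {"dx": -0.08, "dy": 0, "dz": 0, "twist": -28},
  {"dx": -0.09, "dy": 0, "dz": 0, "twist": -30},
  {"dx": -0.1, "dy": 0, "dz": 0, "twist": -30},
  {"dx": -0.1, "dy": 0, "dz": 0, "twist": -30},
], gripper=0.02)

```text
t: 19.03
eef_pos: [0.6494, -0.0652, 0.215]
ee_rot: [1.519, 1.568, -0.009]
force: [-0.2, 0.5, 0.4]
width: 0.0201
```

```bash
python3 - <<'E'
from h2 import *
s=show()
from station import arm
import cv2
f=arm.grab_frame("side")[130:260,210:370,::-1];cv2.imwrite("pics/s9.png",cv2.resize(f,None,fx=4.5,fy=4.5,interpolation=cv2.INTER_CUBIC))
f=arm.grab_frame("wrist")[:,:,::-1];cv2.imwrite("pics/w7.png",cv2.resize(f,(800,600),interpolation=cv2.INTER_CUBIC))
E
```

```text
t 19.0333 pos [ 0.6494 -0.0652  0.215 ] q6 1.415 jaw -87.51 F [-0.22  0.47  0.36] M [-0.014 -0.086 -0.008] w 0.0201 xax [ 0.003 -0.    -1.   ]
```

View pics/s9.png

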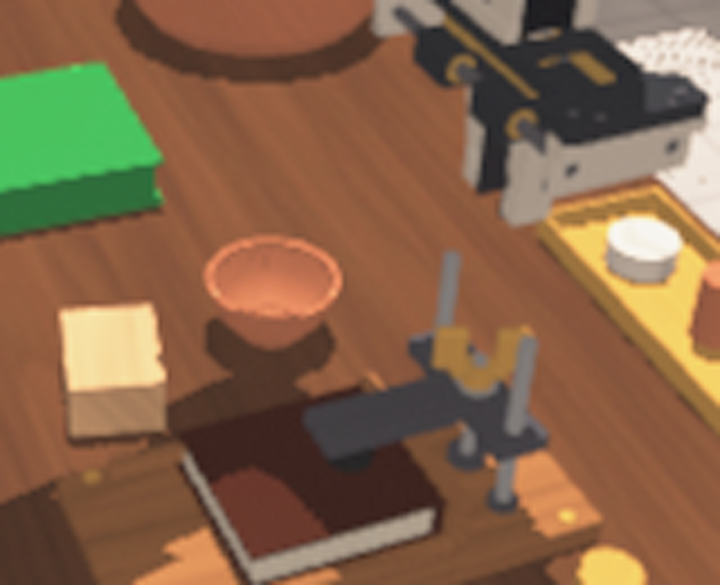

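View pics/w7.png

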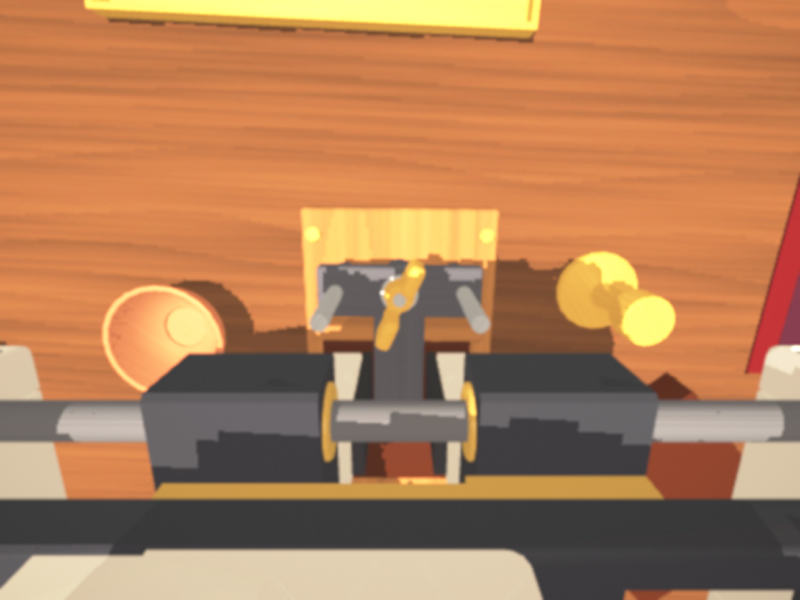

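```bash
python3 - <<'E'
from h2 import *
from station import arm
import cv2
mw=arm.camera_model("wrist");json.dump({k:np.array(v).tolist() for k,v in mw.items()},open("w7.json","w"))
f=arm.grab_frame("wrist")[150:240,210:300,::-1];cv2.imwrite("pics/w7c.png",cv2.resize(f,None,fx=6.5,fy=6.5,interpolation=cv2.INTER_CUBIC))
E
```

```text
(no output)
```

View pics/w7c.png

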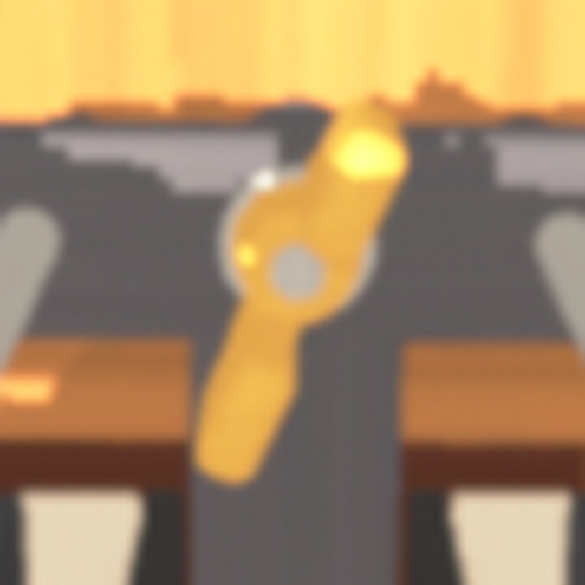

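```bash
python3 - <<'E'
from h2 import *
mw=json.load(open("w7.json"));c=lambda x,y:(x/6.5+210-.4,y/6.5+150-.4);A=np.array([.6484,-.0652])
print('eye',mw['eye'])
for z in(.114,.116):
  for a in((372,130),(372,155),(375,175)):
    P=ray(mw,c(*a),z)[:2];Q=ray(mw,c(228,478),z)[:2];d=P-Q;print(z,a,(P-A).round(4),(Q-A).round(4),np.hypot(*d).round(4),np.degrees(np.arctan2(d[1],d[0])).round(1))
# model render: outline of wings for candidate angles
for ang in (-22,-25,-28,-31):
  out=[]
  for zz in(.115,.087):
   for r in(.027,.008,-.008,-.027):
    a=np.radians(ang);u=proj(mw,[[A[0]+r*np.cos(a),A[1]+r*np.sin(a),zz]])[0];out.append(((u-[210-.4,150-.4])*6.5).round(0).astype(int).tolist())
  print(ang,out)
E
```

```text
eye [0.7233403234213043, -0.06184994139592813, 0.36014896416593745]
0.114 (372, 130) [ 0.0255 -0.0088] [-0.0251  0.0089] 0.0536 -19.2
0.114 (372, 155) [ 0.0221 -0.009 ] [-0.0251  0.0089] 0.0505 -20.7
0.114 (375, 175) [ 0.0194 -0.0095] [-0.0251  0.0089] 0.0481 -22.4
0.116 (372, 130) [ 0.0259 -0.0087] [-0.0243  0.0088] 0.0532 -19.2
0.116 (372, 155) [ 0.0225 -0.0089] [-0.0243  0.0088] 0.0501 -20.7
0.116 (375, 175) [ 0.0198 -0.0094] [-0.0243  0.0088] 0.0477 -22.4
-22 [[382, 135], [323, 261], [274, 363], [219, 480], [374, 97], [320, 211], [276, 304], [226, 411]]
-25 [[392, 140], [325, 262], [272, 361], [210, 476], [382, 101], [323, 212], [274, 303], [218, 407]]
-28 [[401, 145], [328, 263], [269, 360], [201, 471], [391, 106], [325, 213], [272, 302], [210, 403]]
-31 [[410, 150], [331, 265], [266, 359], [192, 466], [399, 111], [327, 215], [269, 300], [202, 399]]
```

The nut has turned about 197°, with the gripper leading it by roughly 8°. By angle the clamp is about 21 to 37 N, and by torque about 38 to 43 N, both inside 12 to 50 N. I'll retreat and take a final look.

Request:
jog_arm([
  {"dx": -0.02, "dy": -0.03, "dz": 0, "twist": 0},
  {"dx": -0.04, "dy": -0.06, "dz": 0, "twist": 0},
  {"dx": -0.06, "dy": -0.09, "dz": 0, "twist": 0},
  {"dx": -0.06, "dy": -0.12, "dz": 0, "twist": 0},
  {"dx": -0.06, "dy": -0.14, "dz": 0, "twist": 0},
  {"dx": -0.06, "dy": -0.14, "dz": 0, "twist": 0},
  {"dx": -0.06, "dy": -0.14, "dz": 0, "twist": 0},
  {"dx": -0.06, "dy": -0.14, "dz": 0, "twist": 0},
], gripper=0.04)

```text
t: 19.85
eef_pos: [0.509, -0.0713, 0.2719]
ee_rot: [-1.256, 1.571, -2.783]
force: [0.3, -0.2, -1.1]
width: 0.0399
```

```bash
python3 - <<'E'
from h2 import *
from station import arm
import cv2
s=show()
m=arm.camera_model("wrist");f=arm.grab_frame("wrist")[:,:,::-1]
json.dump({k:np.array(v).tolist() for k,v in m.items()},open("w8.json","w"))
cv2.imwrite("pics/w8x.png",cv2.resize(f,(800,600),interpolation=cv2.INTER_CUBIC))
E
```

```text
t 19.85 pos [ 0.509  -0.0713  0.2719] q6 1.371 jaw -87.49 F [ 0.29 -0.23 -1.07] M [-0.062 -0.059 -0.106] w 0.0399 xax [-0. -0. -1.]
```

View pics/w8x.png

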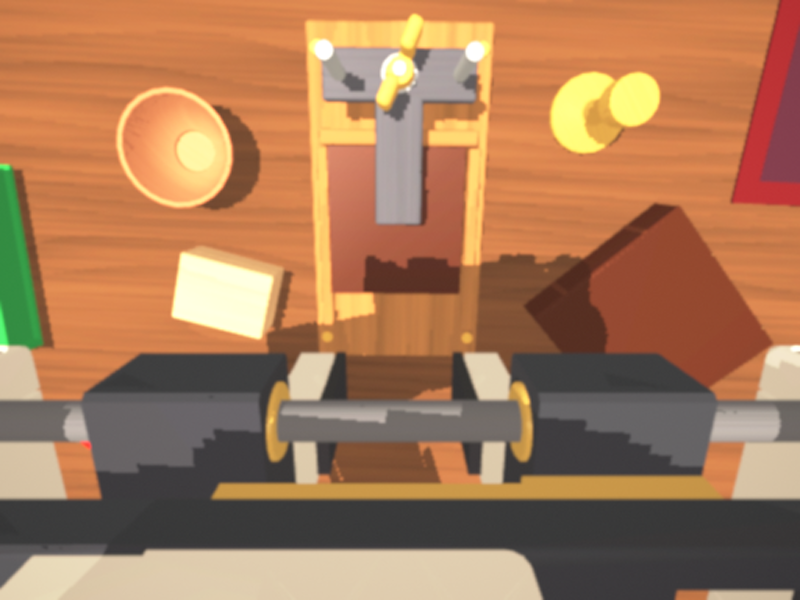

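```bash
python3 - <<'E'
from h2 import *
mw=json.load(open("w8.json"));p=np.array([.6484,-.0652,.036])
w=lambda x,y:(x/1.5625-.2,y/1.5625-.2)
inv=lambda v:(np.array([[np.cos(p[2]),np.sin(p[2])],[-np.sin(p[2]),np.cos(p[2])]])@(v[:2]-p[:2])).round(4)
for n,a in dict(bl=(329,146),br=(466,146),fl=(334,293),fr=(460,293)).items(): print(n,inv(ray(mw,w(*a),.046)))
P=inv(ray(mw,w(416,17),.1155));Q=inv(ray(mw,w(384,104),.1155));d=P-Q;print(P,Q,'world ang',np.degrees(np.arctan2(d[1],d[0])+.036))
E
```

```text
bl [-0.0458  0.0545]
br [-0.0452 -0.0529]
fl [-0.1651  0.0546]
fr [-0.1644 -0.0534]
[ 0.0235 -0.01  ] [-0.0243  0.0091] world ang -19.71809195164868
```

```bash
python3 -c "
from station import arm
print(arm.job_done())"
```

```text
the job is handed in; nothing more can be done
None
```

I pushed the small brown book home against the fence. I then screwed the wing nut down about 197° clockwise in short turns with one regrip, and let go. The job was handed in at about 20 s of the 72 s allowed.

**Book position:** the last wrist picture puts its back edge at -45 to -46 mm in the press frame, with the fence at -45 mm. Pushing force on the book peaked at about 10 N.

**Other pieces:** the bowl, casket, candlestick and large brown book look unmoved in the pictures. The gripper was clear of everything, and I saw no contact with the guide rods.

**Clamp force:** this is an estimate, and the checks only partly agree:

| Check | Estimate |
|---|---|
| Rise in turning torque (wrist moment and joint 6 effort) | 38–43 N |
| Final wing angle, touch at about 160° (±10°) | 21–37 N |

- **Lag in the last grip:** the nut lagged the gripper by about 8°, so it stands about 37° past first touch rather than a full 45°.
- **Bar height:** the rough camera estimate of the bar's height suggests less foot compression than the torque does, but its error is larger than the difference.

Both force estimates lie inside the 12–50 N snug range.

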